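Prop the polisher's lid and tumble the castings

ROBOT

A 6-joint arm with a two-finger parallel gripper is mounted at the origin on the work surface. World frame = base frame: x ahead of the robot, y to its left, z up, the work surface at z = 0. Lengths are in m, angles in rad, forces in N, time in s.
With the tool pointing down it reaches from about 0.375 to 0.975 m from the base axis. Payload 3.8 kg.
Tool frame: the origin (TCP) lies at the very end of the fingers, on their centre line; the grasp point (between the pads) lies 19 mm behind it; y points along the fingers, x is the direction in which the jaws open and shut, and the axes are right-handed (so a half turn about y gives the same grasp; the last joint's range is limited). The gripper opens to 85 mm and grips with 20 to 120 N. Pads are 22 mm wide; open, the fingers measure 114 mm over their backs; the gripper's body (76 mm by 85 mm) begins 54 mm behind the grasp point. The pads swing forward as they close: fully open they stand 13 mm farther back than shut.
Start: joints at [-1.273, 0.264, 1.604, -0, 1.274, -0.037], TCP at [0.222, -0.638, 0.231] pointing down, gripper open.
Joint ranges: [-2.63, 2.63], [-0.94, 2.18], [0.31, 2.57], [-1.31, 4.45], [0, 2.66], [-2.55, 2.55]. Speed limits (rad/s): [2.57, 2.57, 3.14, 3.14, 3.14, 3.14].

INTERFACE

Orientations are given as a rotation vector (axis times angle).
In Python, from workcell import bot, cams gives the robot as it stands.
- The arm moves only by the tool play_rows, never from a script. Its argument "motion" is a list of rows, each a list of 2 entries, a list of its own where there are three numbers: the shift along the world's x, y, z normalised to -1 to 1, where 1 is 400 mm, then the turn, a rotation vector about the world's x, y, z normalised to -1 to 1, where 1 is pi/4 rad. In form: [[[tx, ty, tz], [ax, ay, az]], ...]. A call has 1 to 10 rows; each row is the pose to reach, as a shift and turn from the pose commanded when the call began; what a row does not reach only later rows make up. A row lasts 1/8 s, in which the tool goes at most 62.5 mm and 10.7 degrees, less where a joint would pass 70% of its speed; a pose out of reach is approached as far as the arm can. A call with a number of a shift or a turn outside -1 to 1 is refused whole. A call with a gripper value outside its range is refused whole. "gripper" is the closure, from 0 (fully open) to 1 (shut), set as the call begins (left out, the last holds). The fingers move at their own pace and stop on an object; "squeeze" is the grip in N (left out, the last holds). Time passes only in rows, so rows that repeat a pose let the fingers close. It gives the time, the measured TCP pose, the force and the opening at its end, in the units of the state.
- bot.read_state(): the state, without advancing time (a new reading comes with each control period).
- cams.read_camera(name): name is "scene" or "side" or "wrist"; returns (picture, depth): 420x560x3 uint8, red, green, blue; 420x560 float32, m along the optical axis (not along the pixel's ray), 0 where there is no reading.
- cams.calibration(name): a dict with "mtx" (3x3 intrinsics, pixels), "R" (3x3) and "t" (3): a world point X has camera coordinates R X + t; the wrist camera has in their place "tool_from_camera" (4x4, takes a point from camera to tool coordinates, whose origin is the TCP and whose axes are the tool frame's). Camera axes: x right, y down, z forward; pixel columns grow to the right and rows downward; lengths in m; the calibration is good to about 2 mm. A picture is of the moment at which its call begins: read the wrist's pose just before it. calibration takes no time and is no camera call.
- bot.finish_job(): hands the job in, once; it reports no verdict.
Trained networks look in the newest picture that a camera, given by its name, has taken for a name from the list of things; names that differ only in an ending like _2 or _b are one class to them, and where a whole thing is asked for, a point or a joint stands for the part that bears it (a point fixed in the world has none). Each returns a list of dicts, best first, with "conf" (0 to 1); they miss things now and then, are a little off and sometimes report something else, mostly with a low value. They report only what shows in the picture. A call takes as long as a camera call. They do not tell look-alikes from the thing itself.
- cams.recognise(camera, label): "xyz" ([x, y, z] in m, in the coordinates of the camera as it stood for that picture, good to about 4 mm: the middle of the surface that is visible of it).
- cams.regions_of(camera, label): "mask" (420x560 bool, what is visible of it).
- cams.mark_of(camera, label): "xyz" ([x, y, z] in m, in the coordinates of the camera as it stood for that picture, good to about 4 mm: a listed point, or the origin of a listed thing).
The state is a dict: "time": time; "q": joint angles; "joint_vel": joint speeds; "joint_torque": joint torques, N m; "tool_pos": TCP position; "tcp_rot": TCP orientation; "wrist_force": force on the tool from outside, world axes, zero at the start; "torque": the same for the moment, N m; "width": opening from 0.0 (shut) to 1.0 (fully open).
Only numpy, scipy, OpenCV 4.12 (cv2) and the standard library are available. Lean on these libraries where they do the work, as an engineer would, in place of code of your own. Each camera call takes 0.05 s, during which the arm holds its last target.

TASK

Swing the small polisher's lid up by its bar and press the knuckle of its folding stay over past straight onto its stop, so that the lid stays up by itself. Then put every small brass casting that lies on the bench into the open pot, hold the pot in the machine and press it down on the sprung plate as far as it will go for two full seconds. Finally stand the pot, castings still in it, upright in the middle of the round cork mat, with the lid still propped; leave the other things on the bench as they are.

Things in the scene. Friction and masses are not known exactly. Their poses are not given: they have to be found in the camera images.
- polisher: Grey open-topped bench machine, fixed, 180 (own x) by 190 (own y) by 90 mm high, walls 6 mm. Origin: centre of its underside; z up. Lid hinge along x on its own +y side; lid handle on its -y side; folding stay outside its -x face (towards the robot); the sprung plate is in the middle of the well
- lid (a joint): Angle of the clear, grey-framed lid (170 by 185 mm, 6 mm thick, 0.35 kg): 0 shut, grows as it swings up towards the machine's +y side; 1.40 is the highest the stay lets it go (stay straight). Its stiff hinge holds it by friction for the moment above about 1.25, lower down it may fall shut
- lid_handle (a point): Middle of the black bar on the lid's free edge: round, 12 mm thick, 120 mm long, parallel to the hinge (polisher x), 230 mm from the hinge, 34 mm clear of the lid's edge. Two steel arms 10 mm wide join it to the lid 55 mm either side of this point; it can be pinched from above between them and turns in the fingers
- lid_hinge (a point): Point on the hinge line halfway along it, 93 mm above the bench
- stay (a joint): Elbow angle of the folding stay (two flat steel links, 75.5 mm each): 0 folded with the lid shut, 2.98 links in line, stop at 3.23. Past straight the lid's weight pushes it onto the stop: locked. The elbow is stiff and does not lock by itself. Lower link pivots on the case 110 mm from the hinge line towards the handle and 12 mm below it, upper link on the lid 110 mm from the hinge
- stay_knuckle (a point): On the axis of the stay's elbow: middle of a black round stub 14 mm thick, parallel to polisher x, jutting out on the robot side, free 18 mm either way of this point. With the lid raised and the stay unlocked the elbow is bent up and towards the handle side; to lock, press the stub down and towards the hinge side (about 20 mm, a few newtons)
- plate (a joint): How far the sprung plate is pressed down: 0 free, 0.010 m fully down on its stop; 3 N to start it, about 12 N fully down
- plate_top (a point): Centre of the top of the round black plate, 76 mm across, 36 mm above the bench when free, in the middle of the polisher's well
- pot: Open aluminium pot, loose: 66 mm outside, 58 mm inside, 70 mm high, floor 5 mm, 0.1 to 0.2 kg. Origin: centre of its underside, z up through its mouth. Can be taken round the outside from above
- signet: Signet ring blank, loose brass casting lying flat: ring 24 mm outside, 16 mm inside, 10 mm high, with a 6 by 14 mm bezel on its own +x side. Origin: centre of the ring's underside; grip across own y (24 mm). Absent in some runs
- ingot: Small brass bar casting, loose: 34 (own x) by 13 (own y) by 10 mm high. Origin: centre of its underside. Absent in some runs
- medal: Round brass medal blank, loose: 28 mm across, 10 mm high, top edge chamfered. Origin: centre of its underside. Absent in some runs
- collet: Round brass collet blank, loose: 20 mm across up to 10 mm height, tapering to 14 mm at its top, 16 mm high. Origin: centre of its underside. Absent in some runs
- stud: Square brass stud blank, loose: 18 by 18 mm (own x and y), 9 mm high. Origin: centre of its underside. Absent in some runs
- mat: Round cork mat, fixed, 130 mm across, 5 mm thick. Origin: centre of its underside
- lamp: Glass spirit lamp with a metal cap, 54 mm across, 74 mm high; leave alone. Origin: centre of its underside
- charcoal: Dark charcoal block, 90 (own x) by 60 by 25 mm; leave alone. Origin: centre of its underside
- tweezers: Dark steel tweezers lying on the bench, 145 mm long (own x), 26 mm wide, 7 mm high; leave alone. Origin: near the middle, on the bench
- tin: Small dark steel tin, 44 mm across, 30 mm high; leave alone. Origin: centre of its underside
Not all that is in view belongs to the job. There is more than one size of the mat; the one meant has the size given above.

How it is judged:
On the way, in this order (a step that is already met when the one before it is completed fails the run):
1. the lid is up, its stay locked past straight, and the robot no longer touches the machine (value of joint lid above 1.3 rad and value of joint stay above 3.1 rad and contact force between each of the arm, the fingers and polisher below 0.5 N), for 0.5 s.
2. every casting present is in the pot (horizontal distance between each of signet, ingot, medal, collet, stud and pot below 0.031 m and z of signet in the frame of pot between -0.004 and 0.066 m and z of ingot in the frame of pot between -0.004 and 0.066 m and z of medal in the frame of pot between -0.004 and 0.066 m and z of collet in the frame of pot between -0.004 and 0.066 m and z of stud in the frame of pot between -0.004 and 0.066 m), for 0.3 s.
3. the pot, held in the fingers with all the castings in it, presses the sprung plate fully down for 1.5 s (all of step 2 and value of joint plate above 0.0085 m and contact force between pot and polisher above 4 N and contact force between the fingers and pot above 2 N and angle between pot's own z axis and vertical below 0.2 rad), for 1.5 s.
At the end, for the whole second after the job is handed in: The pot stands upright and still on the cork mat, its centre within 36 mm of the mat's, with every casting present inside it; the lid is up (above 1.3 rad) and its stay locked past straight (elbow above 3.10 rad) (all of step 2 and value of joint lid above 1.3 rad and value of joint stay above 3.1 rad and horizontal distance between pot and mat below 0.036 m and height (world z) of pot between 0.002 and 0.009 m and angle between pot's own z axis and vertical below 0.1 rad and linear speed of pot below 0.02 m/s); the robot touches nothing.
It fails at once if the lamp, charcoal block, tweezers or tin is moved more than 30 mm or the lamp is tipped (distance of any of lamp, charcoal, tweezers, tin from where it was at the start of the episode above 0.03 m or angle between lamp's own z axis and vertical above 0.5 rad).
Of signet, ingot, medal, collet, stud only 3 to 5 are there at a start; the rules pass over those that are not, and their reading is None.
At some moment in a run one of signet, ingot, medal, collet, stud may be knocked a few centimetres aside while the robot is not near it.
It also fails if it takes over 200 s, if anything falls off the work surface, if the arm or the gripper's body presses on something with over 40 N, if the wrist force passes 120 N, or if a joint passes its speed limit or range.

## Working session

There is one attempt and no reset: what is moved stays moved. The work goes in short steps, Python scripts to look and compute and a tool call to move; the robot and the scene stay as the last step left them, time stands still between calls to the robot, and variables do not carry over. Pictures are saved under pics/ and viewed, and the job is handed in when it is done.

Besides the shell and the picture viewer there is one more tool, called after "Emit:" as name([rows], argument=value, ...), one row to a line, values as JSON. play_rows: Moves the arm, as the interface text tells. Its arguments: {"type":"object","properties":{"motion":{"type":"array","items":{"type":"array"}},"gripper":{"type":"number"},"squeeze":{"type":"number"}},"required":["motion"]}

```bash
ls; mkdir -p pics; python3 - <<'E'
from workcell import bot,cams
import cv2,numpy as np
print(bot.read_state())
for c in ["scene","side","wrist"]:
    im,d=cams.read_camera(c)
    cv2.imwrite(f"pics/{c}0.png",im[:,:,::-1])
    k=cams.calibration(c);print(c,{a:np.round(b,3).tolist() for a,b in k.items()})
E
```

```text
pics
{'time': 0.0, 'q': array([-1.27289942e+00,  2.64796819e-01,  1.60538051e+00, -5.54618960e-05,
        1.27370052e+00, -3.69100237e-02]), 'joint_vel': array([ 0.00195904, -0.00175624, -0.00072009,  0.00016321, -0.00109637,
       -0.00118599]), 'joint_torque': array([-9.09243863e-04, -5.15114665e+01, -3.67314935e+01, -7.28397549e-05,
        1.28895842e-02,  1.90497111e-06]), 'tool_pos': array([ 0.22155435, -0.63682454,  0.22992909]), 'tcp_rot': array([-1.3478125 ,  0.96044506, -0.95739203]), 'wrist_force': array([-0.06942621, -0.52205747,  0.50380969]), 'torque': array([-0.04437636,  0.03283645, -0.02804142]), 'width': 0.9978336845606698}
scene {'mtx': [[432.393, 0.0, 274.714], [0.0, 432.393, 217.119], [0.0, 0.0, 1.0]], 'R': [[0.742, 0.67, -0.012], [0.56, -0.63, -0.538], [-0.368, 0.392, -0.843]], 't': [-0.357, -0.238, 1.361]}
side {'mtx': [[424.744, 0.0, 274.831], [0.0, 424.744, 205.872], [0.0, 0.0, 1.0]], 'R': [[-0.934, -0.356, -0.014], [-0.267, 0.726, -0.634], [0.236, -0.588, -0.774]], 't': [0.448, 0.18, 1.039]}
wrist {'mtx': [[293.225, 0.0, 282.937], [0.0, 293.225, 203.08], [0.0, 0.0, 1.0]], 'tool_from_camera': [[1.0, 0.001, -0.001, 0.0], [0.001, -0.272, 0.962, -0.141], [0.001, -0.962, -0.272, 0.07], [0.0, 0.0, 0.0, 1.0]]}
```

View pics/scene0.png

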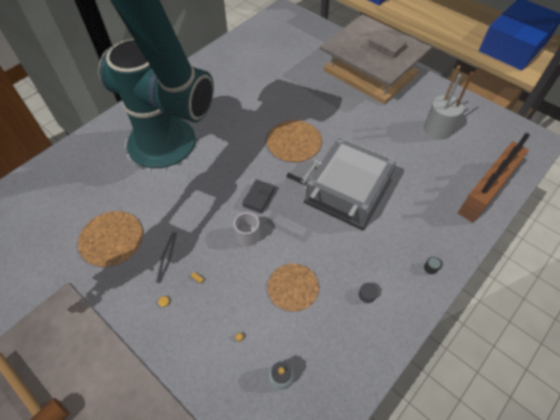

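View pics/side0.png

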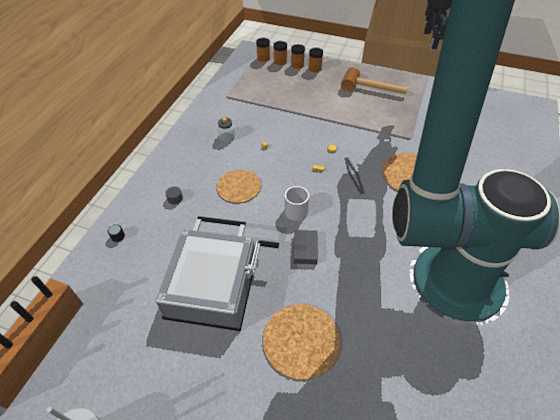

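View pics/wrist0.png

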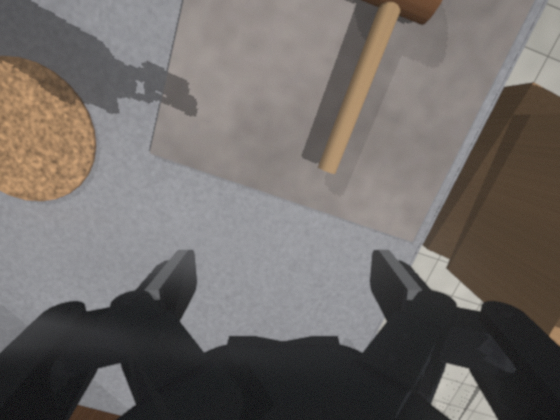

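Scene view: the polisher is at about (350,180), the pot at (247,228) and the castings at (197,278), (164,301) and (239,337). The cork mats are at (295,140), (110,238) and (293,287), the lamp at (281,375), and two dark round things at (369,292) and (433,265). Next I'll measure them all.

```bash
cat > h.py <<'E'
from workcell import bot,cams
import cv2,numpy as np
from scipy.spatial.transform import Rotation as Ro
def toW(c,p,st=None):
    k=cams.calibration(c);p=np.asarray(p,float)
    if c=="wrist":
        st=st or bot.read_state()
        T=np.array(k["tool_from_camera"]);q=p@T[:3,:3].T+T[:3,3]
        return q@Ro.from_rotvec(st["tcp_rot"]).as_matrix().T+st["tool_pos"]
    return (p-np.array(k["t"]))@np.array(k["R"])
def cloud(c,d,st=None):
    k=np.array(cams.calibration(c)["mtx"]);v,u=np.mgrid[:d.shape[0],:d.shape[1]]
    P=np.stack([(u-k[0,2])/k[0,0]*d,(v-k[1,2])/k[1,1]*d,d],-1)
    W=toW(c,P.reshape(-1,3),st).reshape(P.shape);W[d==0]=np.nan
    return W
E
python3 - <<'E'
from h import *
for c in ["scene","side"]:
    cams.read_camera(c)
    for n in "polisher lid_handle lid_hinge stay_knuckle plate_top pot signet ingot medal collet stud mat lamp charcoal tweezers tin".split():
        r=cams.mark_of(c,n)
        print(c,n,[(np.round(toW(c,a["xyz"]),3).tolist(),round(a["conf"],2)) for a in r[:4]])
print(bot.read_state()["time"])
E
```

```text
scene polisher [([0.557, 0.229, 0.001], 0.91)]
scene lid_handle [([0.584, 0.103, 0.093], 0.73)]
scene lid_hinge [([0.536, 0.321, 0.094], 0.68), ([0.328, -0.26, -0.001], 0.43)]
scene stay_knuckle [([0.446, 0.113, 0.085], 0.63)]
scene plate_top []
scene pot [([0.442, -0.067, 0.0], 0.86)]
scene signet []
scene ingot [([0.434, -0.239, 0.0], 0.58)]
scene medal [([0.417, -0.34, -0.0], 0.64), ([0.755, -0.283, -0.006], 0.56)]
scene collet [([0.615, -0.276, 0.001], 0.48)]
scene stud [([0.559, 0.228, 0.001], 0.51), ([0.435, -0.241, 0.0], 0.16)]
scene mat [([0.63, -0.102, -0.001], 0.94), ([0.167, -0.321, -0.001], 0.83)]
scene lamp [([0.754, -0.284, -0.005], 0.62)]
scene charcoal [([0.377, 0.046, -0.002], 0.97)]
scene tweezers [([0.778, 0.013, 0.001], 0.64), ([0.326, -0.26, -0.002], 0.61)]
scene tin [([0.78, 0.009, 0.002], 0.73)]
side polisher [([0.551, 0.232, 0.003], 0.72)]
side lid_handle [([0.585, 0.098, 0.093], 0.97)]
side lid_hinge [([0.541, 0.325, 0.095], 0.98)]
side stay_knuckle [([0.443, 0.114, 0.086], 0.64)]
side plate_top [([0.756, -0.277, -0.0], 0.2)]
side pot [([0.442, -0.061, 0.003], 0.85)]
side signet []
side ingot [([0.443, -0.063, 0.003], 0.74), ([0.432, -0.245, -0.001], 0.57)]
side medal [([0.622, -0.28, -0.001], 0.19)]
side collet [([0.324, -0.258, -0.002], 0.62), ([0.621, -0.277, -0.002], 0.46)]
side stud []
side mat [([0.171, -0.312, 0.0], 0.96), ([0.311, 0.28, 0.004], 0.91), ([0.627, -0.095, -0.0], 0.65)]
side lamp [([0.756, -0.276, -0.001], 0.7)]
side charcoal [([0.374, 0.047, 0.004], 0.97), ([0.554, 0.233, 0.005], 0.42)]
side tweezers [([0.327, -0.257, -0.002], 0.68)]
side tin [([0.784, 0.009, -0.002], 0.78)]
1.85
```

```bash
python3 - <<'E'
from h import *
for c in ["scene","side"]:
    im,d=cams.read_camera(c);W=cloud(c,d)
    hsv=cv2.cvtColor(im,cv2.COLOR_RGB2HSV)
    m=((hsv[...,1]>110)&(hsv[...,0]>8)&(hsv[...,0]<32)&(hsv[...,2]>80)).astype(np.uint8)
    m=cv2.morphologyEx(m,cv2.MORPH_CLOSE,np.ones((3,3)))
    n,l,s,ce=cv2.connectedComponentsWithStats(m)
    for i in range(1,n):
        if s[i,4]<12: continue
        P=W[(l==i)];P=P[np.isfinite(P[:,0])]
        if len(P)==0 or abs(np.median(P[:,2]))>.1: continue
        mu=P.mean(0);lo,hi=np.percentile(P,[1,99],axis=0)
        (ccx,ccy),(w,h),a=cv2.minAreaRect(P[:,:2].astype(np.float32))
        print(c,ce[i].round(),s[i,4],"mid",((lo+hi)/2).round(3),"ext",(hi-lo).round(3),"rect",round(ccx,3),round(ccy,3),round(w,3),round(h,3),round(a))
    x,y,w,h={"scene":(140,240,150,170),"side":(210,90,200,130)}[c]
    cv2.imwrite(f"pics/crop_{c}.png",cv2.resize(im[y:y+h,x:x+w,::-1],None,fx=4,fy=4,interpolation=cv2.INTER_CUBIC)[:600,:800])
E
```

```text
scene [356.  81.] 522 mid [0.305 0.615 0.018] ext [0.242 0.04  0.012] rect 0.305 0.617 0.25 0.046 1
scene [294. 141.] 1618 mid [0.313 0.276 0.006] ext [0.152 0.154 0.01 ] rect 0.314 0.276 0.163 0.163 79
scene [490. 184.] 1249 mid [0.852 0.493 0.058] ext [0.047 0.245 0.089] rect 0.852 0.496 0.253 0.048 90
scene [110. 238.] 2508 mid [ 0.17  -0.319  0.006] ext [0.153 0.154 0.009] rect 0.169 -0.32 0.165 0.164 26
scene [293. 287.] 1719 mid [ 0.631 -0.097  0.004] ext [0.114 0.115 0.009] rect 0.63 -0.097 0.122 0.119 87
scene [197. 277.] 59 mid [ 0.433 -0.241  0.006] ext [0.031 0.015 0.012] rect 0.434 -0.241 0.032 0.014 3
scene [163. 301.] 79 mid [ 0.419 -0.34   0.008] ext [0.023 0.025 0.01 ] rect 0.419 -0.34 0.022 0.025 47
scene [239. 337.] 41 mid [ 0.622 -0.28   0.014] ext [0.015 0.015 0.01 ] rect 0.623 -0.281 0.014 0.014 37
scene [ 31. 397.] 990 mid [ 0.371 -0.665  0.046] ext [0.202 0.047 0.023] rect 0.371 -0.678 0.217 0.05 10
scene [281. 370.] 32 mid [ 0.755 -0.281  0.068] ext [0.011 0.015 0.018] rect 0.755 -0.281 0.014 0.011 66
side [448.  11.] 14 mid [ 0.184 -1.238  0.062] ext [0.008 0
[... 1187 characters left out ...]
25 2
side [ 34. 332.] 3682 mid [0.848 0.494 0.057] ext [0.048 0.228 0.076] rect 0.85 0.5 0.249 0.055 90
side [301. 342.] 4533 mid [0.311 0.281 0.008] ext [0.159 0.159 0.008] rect 0.311 0.281 0.169 0.168 20
side [ 61. 331.] 12 mid [0.826 0.452 0.007] ext [0.003 0.01  0.013] rect 0.826 0.452 0.003 0.01 0
side [ 48. 348.] 21 mid [0.826 0.496 0.007] ext [0.005 0.019 0.016] rect 0.826 0.496 0.005 0.019 1
side [ 42. 357.] 13 mid [0.827 0.516 0.006] ext [0.006 0.01  0.017] rect 0.827 0.516 0.01 0.005 76
side [ 28. 375.] 19 mid [0.826 0.557 0.009] ext [0.005 0.012 0.018] rect 0.826 0.557 0.013 0.004 86
side [ 13. 394.] 13 mid [0.826 0.598 0.01 ] ext [0.004 0.006 0.017] rect 0.826 0.598 0.003 0.006 8
```

View pics/crop_side.png

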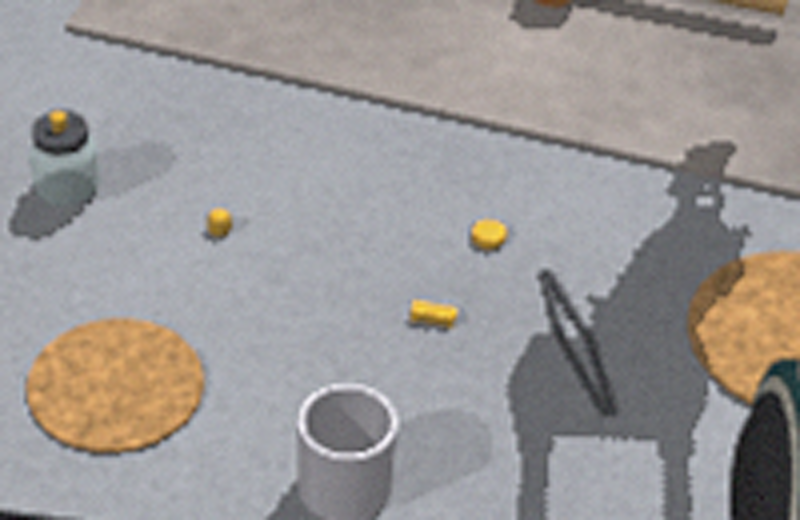

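View pics/crop_scene.png

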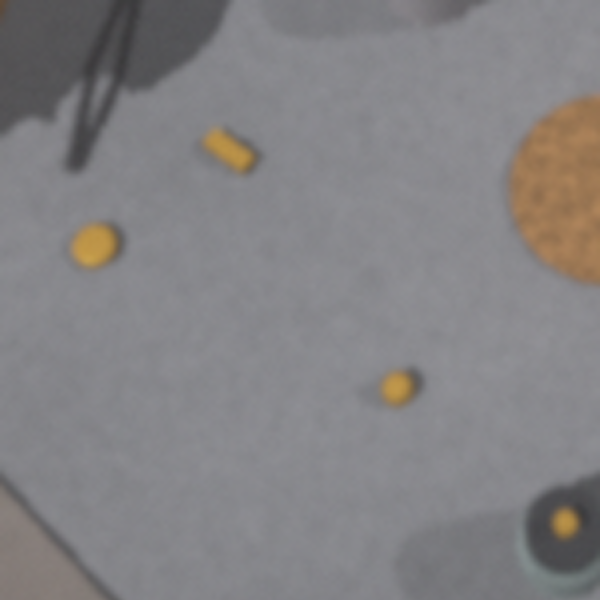

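```bash
python3 - <<'E'
from h import *
st=bot.read_state();print("axes",Ro.from_rotvec(st["tcp_rot"]).as_matrix().round(3))
o=np.array([.554,.2305])
for c in ["scene","side"]:
    im,d=cams.read_camera(c);W=cloud(c,d)
    m=(W[...,2]>.06)&(W[...,2]<.12)&(np.hypot(W[...,0]-o[0],W[...,1]-o[1])<.19)
    P=W[m]
    print(c,len(P),cv2.minAreaRect(P[:,:2].astype(np.float32)))
    ya=.204;ex=np.array([np.cos(ya),np.sin(ya)]);ey=np.array([-ex[1],ex[0]])
    L=np.c_[(P[:,:2]-o)@ex,(P[:,:2]-o)@ey,P[:,2]]
    B=L[(L[:,1]<-.125)&(abs(L[:,0])<.05)]
    print("bar",len(B),B.mean(0).round(3),"slope",np.polyfit(B[:,0],B[:,1],1).round(3),np.percentile(B,[2,98],axis=0).round(3).tolist())
    K=L[L[:,0]<-.112];print("stub",len(K),K.mean(0).round(3),np.percentile(K,[2,98],axis=0).round(3).tolist())
    F=L[(L[:,0]>-.095)&(L[:,0]<.1)&(L[:,1]>-.1)];print("case",np.percentile(F,[1,99],axis=0).round(3).tolist())
    # fit left/right edges
    for s in (-1,1):
        e=[(y,np.percentile(s*F[abs(F[:,1]-y)<.006][:,0],98)*s) for y in np.arange(-.08,.085,.01) if (abs(F[:,1]-y)<.006).sum()>10]
        print("edge",s,np.polyfit(*np.array(e).T,1).round(3))
E
```

```text
axes [[ 0.329  0.     0.944]
 [-0.944 -0.     0.329]
 [ 0.    -1.     0.   ]]
scene 4771 ((0.5314074754714966, 0.20217403769493103), (0.23968704044818878, 0.24321359395980835), 11.259322166442871)
bar 183 [ 0.    -0.139  0.097] slope [-0.016 -0.139] [[-0.049, -0.144, 0.09], [0.048, -0.131, 0.101]]
stub 68 [-0.13  -0.094  0.09 ] [[-0.148, -0.099, 0.085], [-0.113, -0.087, 0.095]]
case [[-0.087, -0.098, 0.062], [0.092, 0.092, 0.1]]
edge -1 [ 0.041 -0.083]
edge 1 [0.001 0.091]
side 7172 ((0.5319197177886963, 0.2062985599040985), (0.239557683467865, 0.24120879173278809), 10.647278785705566)
bar 192 [-0.001 -0.132  0.098] slope [-0.004 -0.132] [[-0.048, -0.139, 0.091], [0.047, -0.128, 0.103]]
stub 93 [-0.13  -0.087  0.092] [[-0.147, -0.094, 0.085], [-0.113, -0.082, 0.097]]
case [[-0.088, -0.093, 0.063], [0.087, 0.098, 0.102]]
edge -1 [ 0.006 -0.088]
edge 1 [0.001 0.085]
```

Emit:
play_rows([
  [[0.05, 0.1, 0], [0, 0, 0.15]],
  [[0.15, 0.25, 0], [0, 0, 0.35]],
  [[0.25, 0.45, 0], [0, 0, 0.6]],
  [[0.35, 0.65, 0], [0, 0, 0.8]],
  [[0.45, 0.85, 0], [0, 0, 1]],
  [[0.45, 0.92, 0], [0, 0, 1]],
  [[0.45, 0.92, 0], [0, 0, 1]],
  [[0.45, 0.92, 0], [0, 0, 1]],
], gripper=0)

```text
time: 3.05
tool_pos: [0.4027, -0.2665, 0.2315]
tcp_rot: [-1.542, 0.349, -0.35]
wrist_force: [0.0, -0.4, -0.0]
width: 1.0
```

Emit:
play_rows([
  [[0.05, 0.1, 0], [0, 0, 0.2]],
  [[0.15, 0.25, 0], [0, 0, 0.4]],
  [[0.25, 0.45, 0], [0, 0, 0.6]],
  [[0.35, 0.65, 0], [0, 0, 0.8]],
  [[0.45, 0.85, 0], [0, 0, 1]],
  [[0.45, 0.92, 0], [0, 0, 1]],
  [[0.45, 0.92, 0], [0, 0, 1]],
  [[0.45, 0.92, 0], [0, 0, 1]],
])

```text
time: 4.05
tool_pos: [0.5833, 0.1006, 0.2311]
tcp_rot: [-1.554, -0.266, 0.265]
wrist_force: [0.5, 0.2, 0.5]
width: 1.0
```

Emit:
play_rows([
  [[0, 0, 0], [0, 0, 0.25]],
  [[0, 0, 0], [0, 0, 0.5]],
  [[0, 0, 0], [0, 0, 0.75]],
  [[0, 0, 0], [0, 0, 1]],
  [[0, 0, 0], [0, 0, 1]],
  [[0, 0, 0], [0, 0, 1]],
])

```text
time: 4.8
tool_pos: [0.5819, 0.0973, 0.2313]
tcp_rot: [-1.391, -0.868, 0.869]
wrist_force: [0.3, -1.5, -0.6]
width: 0.998
```

Emit:
play_rows([
  [[0, 0, 0], [0, 0, 0.25]],
  [[0, 0, 0], [0, 0, 0.5]],
  [[0, 0, 0], [0, 0, 0.75]],
  [[0, 0, 0], [0, 0, 0.82]],
  [[0, 0, 0], [0, 0, 0.82]],
  [[0, 0, 0], [0, 0, 0.82]],
])

```text
time: 5.55
tool_pos: [0.5818, 0.0982, 0.2313]
tcp_rot: [-1.113, -1.348, 1.349]
wrist_force: [-0.5, 0.7, 0.9]
width: 0.998
```

```bash
python3 - <<'E'
from h import *
st=bot.read_state();R=Ro.from_rotvec(st["tcp_rot"]).as_matrix();print("xang",np.degrees(np.arctan2(R[1,0],R[0,0])),"y",R[:,1].round(3),st["q"].round(2))
im,d=cams.read_camera("wrist");W=cloud("wrist",d,st);cv2.imwrite("pics/w1.png",im[...,::-1])
for n in ["lid_handle","lid_hinge","stay_knuckle"]:
    print(n,[(toW("wrist",a["xyz"],st).round(3),round(a["conf"],2)) for a in cams.mark_of("wrist",n)])
E
```

```text
xang 100.9407570597867 y [-0. -0. -1.] [ 0.13  0.1   1.79 -0.    1.25 -1.64]
lid_handle [(array([0.583, 0.097, 0.094]), 0.65)]
lid_hinge [(array([0.536, 0.324, 0.091]), 0.61)]
stay_knuckle [(array([0.441, 0.116, 0.084]), 0.64)]
```

View pics/w1.png

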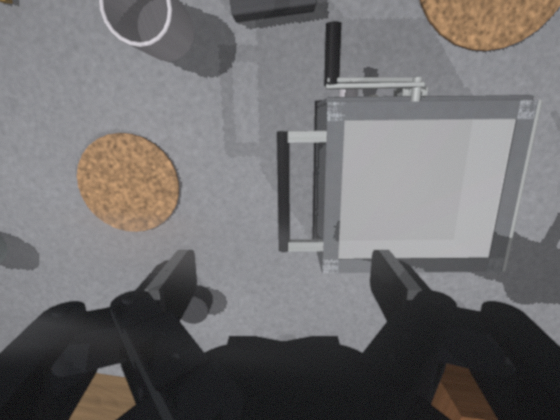

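Wrist view: the bar runs vertically at column 283, from row 135 to 250. It is centred between the fingers and parallel to the jaw faces, so I can descend and pinch it.

Emit:
play_rows([
  [[0, 0, -0.1], [0, 0, 0]],
  [[0, 0, -0.2], [0, 0, 0]],
  [[0, 0, -0.3], [0, 0, 0]],
  [[0, 0, -0.385], [0, 0, 0]],
  [[0, 0, -0.385], [0, 0, 0]],
  [[0, 0, -0.385], [0, 0, 0]],
])

```text
time: 6.5
tool_pos: [0.5836, 0.0989, 0.0825]
tcp_rot: [-1.113, -1.353, 1.348]
wrist_force: [-8.4, -3.0, 24.1]
width: 1.0
```

Emit:
play_rows([
  [[0, 0, 0], [0, 0, 0]],
  [[0, 0, 0], [0, 0, 0]],
  [[0, 0, 0], [0, 0, 0]],
  [[0, 0, 0], [0, 0, 0]],
  [[0, 0, 0], [0, 0, 0]],
  [[0, 0, 0], [0, 0, 0]],
  [[0, 0, 0], [0, 0, 0]],
  [[0, 0, 0], [0, 0, 0]],
], gripper=1, squeeze=30)

```text
time: 7.5
tool_pos: [0.5816, 0.1103, 0.0894]
tcp_rot: [-1.1, -1.359, 1.333]
wrist_force: [-31.6, 28.5, 62.3]
width: 0.709
```

The open +y finger came down on the lid edge, because the clear gap is only 34 mm. I'll go back up and pre-close the fingers.

Emit:
play_rows([
  [[0, 0, 0.1], [0, 0, 0]],
  [[0, 0, 0.25], [0, 0, 0]],
  [[0, 0, 0.25], [0, 0, 0]],
  [[0, 0, 0.25], [0, 0, 0]],
], gripper=0.3)

```text
time: 8.0
tool_pos: [0.5818, 0.0985, 0.1775]
tcp_rot: [-1.112, -1.351, 1.35]
wrist_force: [-0.3, -0.1, -1.5]
width: 0.698
```

Emit:
play_rows([
  [[0, 0, 0], [0, 0, 0]],
  [[0, 0, 0], [0, 0, 0]],
  [[0, 0, 0], [0, 0, 0]],
  [[0, 0, 0], [0, 0, 0]],
  [[0, 0, 0], [0, 0, 0]],
  [[0, 0, 0], [0, 0, 0]],
], gripper=0.65)

```text
time: 8.75
tool_pos: [0.5819, 0.0985, 0.1774]
tcp_rot: [-1.112, -1.35, 1.35]
wrist_force: [-0.4, 0.1, -0.0]
width: 0.352
```

```bash
python3 - <<'E'
from h import *
st=bot.read_state();R=Ro.from_rotvec(st["tcp_rot"]).as_matrix();print("xang",np.degrees(np.arctan2(R[1,0],R[0,0])),R[:,1].round(3),st["tool_pos"].round(4),st["wrist_force"].round(1),st["width"])
im,d=cams.read_camera("wrist");cv2.imwrite("pics/w2.png",im[...,::-1])
for n in ["lid_handle","lid_hinge","stay_knuckle"]:
    print(n,[(toW("wrist",a["xyz"],st).round(3),round(a["conf"],2)) for a in cams.mark_of("wrist",n)])
E
```

```text
xang 101.08254178840576 [ 0. -0. -1.] [0.5819 0.0985 0.1774] [-0.4  0.1 -0. ] 0.3519473717886307
lid_handle [(array([0.585, 0.094, 0.092]), 0.57)]
lid_hinge []
stay_knuckle [(array([0.443, 0.115, 0.082]), 0.86)]
```

View pics/w2.png

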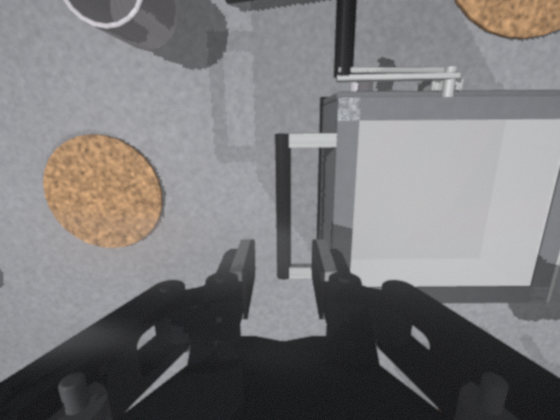

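The gap is now 30 mm. The bar is at column 283, midway between the tips, so I'll descend and close.

Emit:
play_rows([
  [[0, 0, -0.08], [0, 0, 0]],
  [[0, 0, -0.16], [0, 0, 0]],
  [[0, 0, -0.25], [0, 0, 0]],
  [[0, 0, -0.25], [0, 0, 0]],
  [[0, 0, -0.25], [0, 0, 0]],
])

```text
time: 9.57
tool_pos: [0.5826, 0.0986, 0.0784]
tcp_rot: [-1.112, -1.351, 1.35]
wrist_force: [0.2, -0.1, 0.5]
width: 0.35
```

Emit:
play_rows([
  [[0, 0, 0], [0, 0, 0]],
  [[0, 0, 0], [0, 0, 0]],
  [[0, 0, 0], [0, 0, 0]],
  [[0, 0, 0], [0, 0, 0]],
  [[0, 0, 0], [0, 0, 0]],
  [[0, 0, 0], [0, 0, 0]],
], gripper=1, squeeze=30)

```text
time: 10.32
tool_pos: [0.5835, 0.0988, 0.0795]
tcp_rot: [-1.114, -1.353, 1.348]
wrist_force: [-0.5, 0.8, 6.6]
width: 0.125
```

Emit:
play_rows([
  [[-0.001, 0.003, 0.057], [0, 0, 0]],
  [[-0.002, 0.011, 0.114], [0, 0, 0]],
  [[-0.005, 0.025, 0.17], [0, 0, 0]],
  [[-0.009, 0.045, 0.224], [0, 0, 0]],
  [[-0.014, 0.069, 0.276], [0, 0, 0]],
  [[-0.02, 0.098, 0.325], [0, 0, 0]],
  [[-0.026, 0.133, 0.37], [0, 0, 0]],
  [[-0.034, 0.171, 0.413], [0, 0, 0]],
  [[-0.042, 0.213, 0.45], [0, 0, 0]],
])

```text
time: 11.45
tool_pos: [0.5671, 0.1797, 0.2608]
tcp_rot: [-1.122, -1.35, 1.354]
wrist_force: [1.2, -11.9, 8.3]
width: 0.123
```

Emit:
play_rows([
  [[-0.009, 0.046, 0.033], [0, 0, 0]],
  [[-0.019, 0.095, 0.062], [0, 0, 0]],
  [[-0.029, 0.146, 0.085], [0, 0, 0]],
  [[-0.04, 0.2, 0.104], [0, 0, 0]],
  [[-0.045, 0.227, 0.111], [0, 0, 0]],
  [[-0.047, 0.238, 0.113], [0, 0, 0]],
  [[-0.047, 0.238, 0.113], [0, 0, 0]],
  [[-0.047, 0.238, 0.113], [0, 0, 0]],
])

```text
time: 12.45
tool_pos: [0.5472, 0.2782, 0.3078]
tcp_rot: [-1.116, -1.355, 1.348]
wrist_force: [-2.9, -4.8, 14.7]
width: 0.123
```

```bash
python3 - <<'E'
from h import *
st=bot.read_state();print(st["tool_pos"],st["wrist_force"].round(1))
o=np.array([.554,.2305]);ya=.196;ex=np.array([np.cos(ya),np.sin(ya)]);ey=np.array([-ex[1],ex[0]])
for c in ["scene","side"]:
    im,d=cams.read_camera(c);cv2.imwrite(f"pics/{c}1.png",im[...,::-1])
    for n in ["lid_handle","lid_hinge","stay_knuckle"]:
        for a in cams.mark_of(c,n)[:2]:
            w=toW(c,a["xyz"]);print(c,n,w.round(3),"own",((w[:2]-o)@ex).round(3),((w[:2]-o)@ey).round(3),round(a["conf"],2))
E
```

```text
[0.54720509 0.27815073 0.30779658] [-2.9 -4.8 14.7]
scene lid_handle [0.546 0.278 0.318] own 0.002 0.048 0.65
scene lid_hinge [0.538 0.322 0.093] own 0.002 0.093 0.66
scene stay_knuckle [0.423 0.218 0.151] own -0.131 0.014 0.47
side lid_hinge [ 0.443 -0.064  0.002] own -0.166 -0.267 0.73
side lid_hinge [0.541 0.327 0.094] own 0.006 0.098 0.64
```

View pics/side1.png

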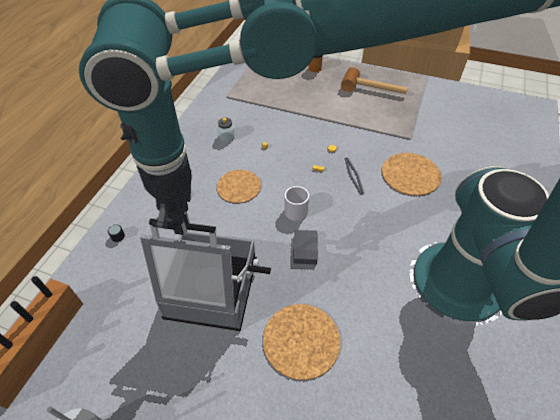

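The lid is at about 1.37 rad and the knuckle is at about (0.423, 0.218, 0.151), which fits the stay geometry. I'll release the bar and rise.

Emit:
play_rows([
  [[0, 0, 0], [0, 0, 0]],
  [[0, 0, 0], [0, 0, 0]],
  [[0, 0, 0], [0, 0, 0]],
  [[0, 0, 0], [0, 0, 0]],
  [[0, 0, 0], [0, 0, 0]],
], gripper=0.65)

```text
time: 13.48
tool_pos: [0.5461, 0.2789, 0.3021]
tcp_rot: [-1.111, -1.35, 1.351]
wrist_force: [0.1, -0.0, -0.1]
width: 0.35
```

Emit:
play_rows([
  [[0, 0, 0.05], [0, 0, 0]],
  [[0, 0, 0.15], [0, 0, 0]],
  [[-0.05, 0, 0.17], [0, 0, 0]],
  [[-0.15, -0.05, 0.17], [0, 0, 0]],
  [[-0.25, -0.1, 0.17], [0, 0, 0]],
  [[-0.333, -0.153, 0.17], [0, 0, 0]],
  [[-0.333, -0.153, 0.17], [0, 0, 0]],
  [[-0.333, -0.153, 0.17], [0, 0, 0]],
])

```text
time: 14.48
tool_pos: [0.413, 0.2179, 0.3711]
tcp_rot: [-1.112, -1.352, 1.349]
wrist_force: [0.2, -0.1, 0.1]
width: 0.348
```

```bash
python3 - <<'E'
from h import *
st=bot.read_state();print(st["tool_pos"],st["wrist_force"].round(1),st["width"])
o=np.array([.554,.2305]);ya=.196;ex=np.array([np.cos(ya),np.sin(ya)]);ey=np.array([-ex[1],ex[0]])
for c in ["scene","side","wrist"]:
    im,d=cams.read_camera(c);cv2.imwrite(f"pics/{c}2.png",im[...,::-1])
    for n in ["lid_handle","stay_knuckle"]:
        for a in cams.mark_of(c,n)[:2]:
            w=toW(c,a["xyz"],st);print(c,n,w.round(3),"own",((w[:2]-o)@ex).round(3),((w[:2]-o)@ey).round(3),round(a["conf"],2))
E
```

```text
[0.41300537 0.21792252 0.37108422] [ 0.2 -0.1  0.1] 0.3482214711895249
scene lid_handle [0.545 0.281 0.318] own 0.001 0.051 0.78
scene stay_knuckle [ 0.628 -0.103  0.001] own 0.008 -0.342 0.72
scene stay_knuckle [0.424 0.218 0.148] own -0.13 0.013 0.64
side lid_handle [0.547 0.276 0.319] own 0.002 0.046 0.69
side stay_knuckle [0.421 0.221 0.147] own -0.132 0.017 0.71
side stay_knuckle [0.538 0.33  0.096] own 0.003 0.1 0.36
wrist stay_knuckle [0.42  0.223 0.148] own -0.133 0.018 0.55
```

View pics/wrist2.png

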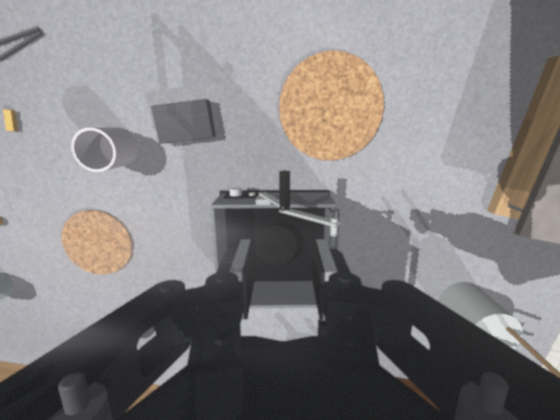

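View pics/side2.png

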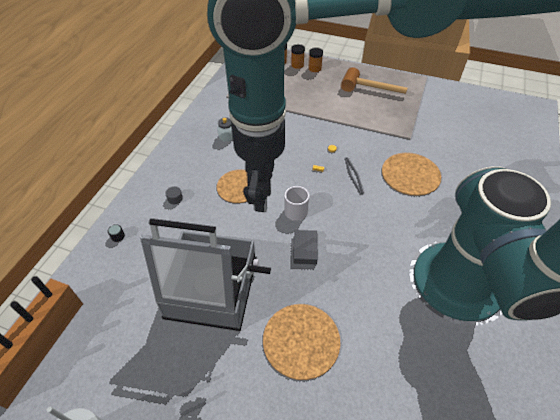

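Side view: the lid holds by itself. Wrist view: the stub is at column 284, midway between the tips. I'll descend and pinch it.

Emit:
play_rows([
  [[0, 0, -0.12], [0, 0, 0]],
  [[0, 0, -0.24], [0, 0, 0]],
  [[0, 0, -0.36], [0, 0, 0]],
  [[0, 0, -0.45], [0, 0, 0]],
  [[0, 0, -0.53], [0, 0, 0]],
  [[0, 0, -0.59], [0, 0, 0]],
  [[0, 0, -0.59], [0, 0, 0]],
  [[0, 0, -0.59], [0, 0, 0]],
])

```text
time: 15.92
tool_pos: [0.4137, 0.218, 0.1354]
tcp_rot: [-1.112, -1.351, 1.349]
wrist_force: [-0.8, 0.2, -0.0]
width: 0.351
```

Emit:
play_rows([
  [[0, 0, 0], [0, 0, 0]],
  [[0, 0, 0], [0, 0, 0]],
  [[0, 0, 0], [0, 0, 0]],
  [[0, 0, 0], [0, 0, 0]],
  [[0, 0, 0], [0, 0, 0]],
  [[0, 0, 0], [0, 0, 0]],
], gripper=1, squeeze=30)

```text
time: 16.68
tool_pos: [0.4142, 0.2185, 0.1362]
tcp_rot: [-1.113, -1.353, 1.348]
wrist_force: [-0.1, 1.5, 6.1]
width: 0.15
```

Emit:
play_rows([
  [[-0.003, 0.015, -0.005], [0, 0, 0]],
  [[-0.006, 0.03, -0.013], [0, 0, 0]],
  [[-0.008, 0.042, -0.021], [0, 0, 0]],
  [[-0.011, 0.054, -0.033], [0, 0, 0]],
  [[-0.011, 0.054, -0.033], [0, 0, 0]],
  [[-0.011, 0.054, -0.033], [0, 0, 0]],
])

```text
time: 17.42
tool_pos: [0.4097, 0.2395, 0.1217]
tcp_rot: [-1.113, -1.352, 1.35]
wrist_force: [4.2, -4.4, 5.2]
width: 0.148
```

Emit:
play_rows([
  [[-0.001, 0.005, -0.005], [0, 0, 0]],
  [[-0.002, 0.012, -0.012], [0, 0, 0]],
  [[-0.002, 0.012, -0.012], [0, 0, 0]],
  [[-0.002, 0.012, -0.012], [0, 0, 0]],
])

```text
time: 17.92
tool_pos: [0.41, 0.2402, 0.1203]
tcp_rot: [-1.119, -1.35, 1.357]
wrist_force: [-1.4, -23.8, 30.0]
width: 0.146
```

```bash
python3 - <<'E'
from h import *
st=bot.read_state();print(st["tool_pos"],st["wrist_force"].round(1),st["width"])
im,d=cams.read_camera("side");cv2.imwrite(f"pics/side3.png",cv2.resize(im[180:350,120:320,::-1],None,fx=3.5,fy=3.5,interpolation=cv2.INTER_CUBIC))
E
```

```text
[0.40997352 0.24024192 0.12034241] [ -1.4 -23.8  30. ] 0.14616931903051436
```

View pics/side3.png

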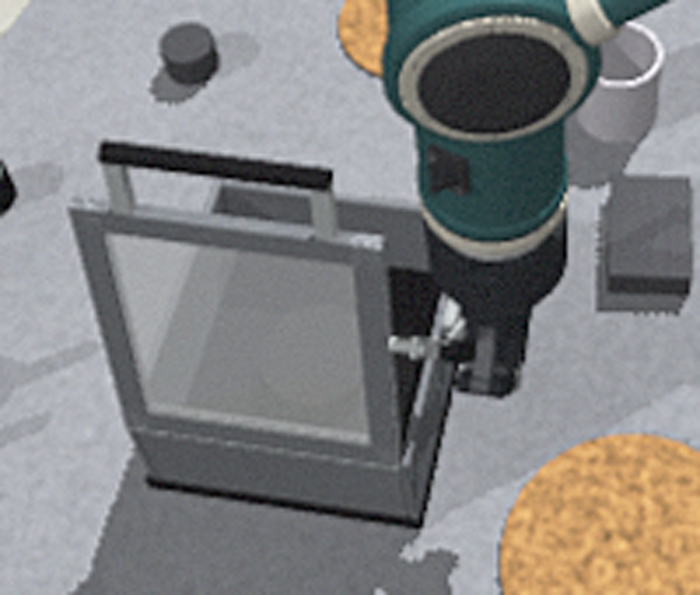

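The force jumped to about 38 N without further travel, so the stay is on its stop. I'll release and rise.

Emit:
play_rows([
  [[0.001, -0.006, 0.008], [0, 0, 0]],
  [[0.001, -0.006, 0.008], [0, 0, 0]],
  [[0.001, -0.006, 0.008], [0, 0, 0]],
  [[0.001, -0.006, 0.008], [0, 0, 0]],
  [[0.001, -0.006, 0.008], [0, 0, 0]],
], gripper=0.65)

```text
time: 18.6
tool_pos: [0.4078, 0.2418, 0.1192]
tcp_rot: [-1.111, -1.35, 1.351]
wrist_force: [0.7, -0.1, -0.4]
width: 0.35
```

Emit:
play_rows([
  [[0, 0, 0.1], [0, 0, 0]],
  [[0, 0, 0.2], [0, 0, 0]],
  [[0, 0, 0.35], [0, 0, 0]],
  [[0, 0, 0.5], [0, 0, 0]],
  [[0, 0, 0.5], [0, 0, 0]],
  [[0, 0, 0.5], [0, 0, 0]],
])

```text
time: 19.35
tool_pos: [0.408, 0.2417, 0.3194]
tcp_rot: [-1.111, -1.35, 1.35]
wrist_force: [-0.0, -0.6, -0.0]
width: 0.354
```

```bash
cat > stay.py <<'E'
from h import *
st=bot.read_state();print(st["tool_pos"],st["wrist_force"].round(1),st["width"],st["time"])
o=np.array([.554,.2305]);ya=.196;ex=np.array([np.cos(ya),np.sin(ya)]);ey=np.array([-ex[1],ex[0]])
for c in ["scene","side","wrist"]:
    im,d=cams.read_camera(c)
    for n in ["lid_handle","stay_knuckle"]:
        for a in cams.mark_of(c,n)[:2]:
            w=toW(c,a["xyz"],st);print(c,n,w.round(3),"own",((w[:2]-o)@ex).round(3),((w[:2]-o)@ey).round(3),round(a["conf"],2))
    if c=="wrist": cv2.imwrite(f"pics/w4.png",im[...,::-1])
E
python3 stay.py
```

```text
[0.40803877 0.24172388 0.31943481] [-0.  -0.6 -0. ] 0.35418676451772285 19.35
scene lid_handle [0.546 0.281 0.318] own 0.002 0.051 0.84
scene stay_knuckle [0.419 0.239 0.135] own -0.131 0.035 0.59
side lid_handle [0.546 0.281 0.315] own 0.002 0.051 0.72
side stay_knuckle [0.417 0.243 0.135] own -0.131 0.039 0.68
wrist stay_knuckle [0.418 0.244 0.136] own -0.131 0.04 0.92
```

View pics/w4.png

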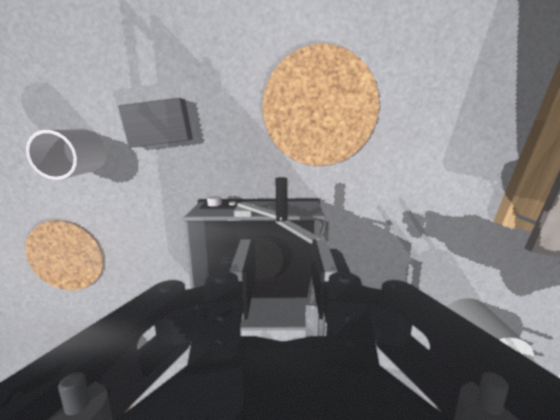

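The knuckle (own y 0.037, z 0.135) matches the locked geometry and the lid is at about 1.38 rad. Next I'll move to the castings, turning the tool half a turn back on the way.

Emit:
play_rows([
  [[0, -0.1, 0], [0, 0, -0.25]],
  [[0, -0.25, 0], [0, 0, -0.5]],
  [[0.02, -0.4, -0.05], [0, 0, -0.75]],
  [[0.03, -0.55, -0.1], [0, 0, -1]],
  [[0.03, -0.62, -0.1], [0, 0, -1]],
  [[0.03, -0.62, -0.1], [0, 0, -1]],
], gripper=0.4)

```text
time: 20.55
tool_pos: [0.4199, -0.008, 0.2793]
tcp_rot: [-1.434, -0.759, 0.761]
wrist_force: [-0.8, -0.3, 0.6]
width: 0.602
```

Emit:
play_rows([
  [[0, -0.15, 0], [0, 0, -0.25]],
  [[0, -0.3, 0], [0, 0, -0.5]],
  [[0.02, -0.45, -0.05], [0, 0, -0.75]],
  [[0.03, -0.62, -0.1], [0, 0, -1]],
  [[0.03, -0.62, -0.1], [0, 0, -1]],
  [[0.03, -0.62, -0.1], [0, 0, -1]],
])

```text
time: 21.3
tool_pos: [0.4325, -0.2536, 0.2394]
tcp_rot: [-1.564, -0.152, 0.153]
wrist_force: [0.1, -0.6, 0.1]
width: 0.597
```

Emit:
play_rows([
  [[0, 0, 0], [0, 0, -0.25]],
  [[0, 0, 0], [0, 0, -0.5]],
  [[0, 0, 0], [0, 0, -0.75]],
  [[0, 0, 0], [0, 0, -1]],
  [[0, 0, 0], [0, 0, -1]],
])

```text
time: 21.92
tool_pos: [0.433, -0.2524, 0.2407]
tcp_rot: [-1.521, 0.459, -0.462]
wrist_force: [-0.2, 0.3, 0.7]
width: 0.594
```

Emit:
play_rows([
  [[0, 0, 0], [0, 0, -0.25]],
  [[0, 0, 0], [0, 0, -0.5]],
  [[0, 0, 0], [0, 0, -0.75]],
  [[0, 0, 0], [0, 0, -1]],
  [[0, 0, 0], [0, 0, -1]],
  [[0, 0, 0], [0, 0, -1]],
])

```text
time: 22.68
tool_pos: [0.4325, -0.2537, 0.24]
tcp_rot: [-1.296, 1.062, -1.062]
wrist_force: [0.8, 0.8, 0.8]
width: 0.6
```

```bash
cat > cast.py <<'E'
from h import *
import sys
tag=sys.argv[1];cs=sys.argv[2:]
st=bot.read_state();R=Ro.from_rotvec(st["tcp_rot"]).as_matrix();print("t",st["time"],st["tool_pos"].round(4),"xang",np.degrees(np.arctan2(R[1,0],R[0,0])).round(1),"q6",st["q"][5].round(2),"w",st["width"].round(3),st["wrist_force"].round(1))
for c in cs:
    im,d=cams.read_camera(c);W=cloud(c,d,st);cv2.imwrite(f"pics/{tag}_{c}.png",im[...,::-1])
    hsv=cv2.cvtColor(im,cv2.COLOR_RGB2HSV)
    m=((hsv[...,1]>110)&(hsv[...,0]>8)&(hsv[...,0]<32)&(hsv[...,2]>80)).astype(np.uint8)
    n,l,s,ce=cv2.connectedComponentsWithStats(cv2.morphologyEx(m,cv2.MORPH_CLOSE,np.ones((3,3))))
    for i in range(1,n):
        P=W[l==i];P=P[np.isfinite(P[:,0])]
        if len(P)<10: continue
        lo,hi=np.percentile(P,[1,99],axis=0)
        if max(hi[:2]-lo[:2])>.06 or lo[2]>.08 or lo[0]>.8: continue
        T=P[P[:,2]>np.percentile(P[:,2],98)-.004]
        (cx,cy),(w,h),a=cv2.minAreaRect(T[:,:2].astype(np.float32))
        print(c,ce[i].round(),s[i,4],"mid",((lo+hi)/2).round(3),"top",hi[2].round(3),"rect",np.round([cx,cy,w,h,a],3))
E
python3 cast.py c1 wrist scene side
```

```text
Traceback (most recent call last):
  File "cast.py", line 4, in <module>
    st=bot.read_state();R=Ro.from_rotvec(st["tcp_rot"]).as_matrix();print("t",st["time"],st["tool_pos"].round(4),"xang",np.degrees(np.arctan2(R[1,0],R[0,0])).round(1),"q6",st["q"][5].round(2),"w",st["width"].round(3),st["wrist_force"].round(1))
                                                                                                                                                                                                    ^^^^^^^^^^^^^^^^^
AttributeError: 'float' object has no attribute 'round'
```

```bash
sed -i 's/st\["width"\].round(3)/round(st["width"],3)/' cast.py; python3 cast.py c1 wrist scene side
```

```text
t 22.675 [ 0.4325 -0.2537  0.24  ] xang -78.6 q6 0.79 w 0.6 [0.8 0.8 0.8]
wrist [337.  19.] 220 mid [ 0.619 -0.277  0.013] top 0.016 rect [ 6.200e-01 -2.770e-01  1.500e-02  1.500e-02  5.457e+01]
wrist [273. 173.] 208 mid [ 0.434 -0.241  0.009] top 0.011 rect [ 0.434 -0.241  0.032  0.011  5.469]
wrist [344. 199.] 267 mid [ 0.419 -0.338  0.008] top 0.01 rect [ 4.1900e-01 -3.3800e-01  2.3000e-02  2.3000e-02  5.6255e+01]
scene [515.  92.] 23 mid [ 0.655  1.507 -0.417] top -0.411 rect [6.5500e-01 1.5070e+00 1.8000e-02 2.1000e-02 1.9825e+01]
scene [388.  95.] 15 mid [0.422 0.627 0.019] top 0.023 rect [4.2000e-01 6.2600e-01 7.0000e-03 1.5000e-02 2.1596e+01]
scene [197. 277.] 59 mid [ 0.433 -0.241  0.005] top 0.012 rect [ 0.435 -0.243  0.03   0.012  2.853]
scene [163. 301.] 78 mid [ 0.419 -0.341  0.009] top 0.014 rect [ 4.1900e-01 -3.4100e-01  1.8000e-02  1.8000e-02  4.1342e+01]
scene [239. 337.] 40 mid [ 0.622 -0.28   0.014] top 0.019 rect [ 6.220e-01 -2.800e-01  1.000e-02  1.300e-02  2.302e+01]
scene [281. 370.] 31 mid [ 0.755 -0.28   0.069] top 0.077 rect [ 7.5500e-01 -2.8300e-01  1.1000e
[... 274 characters left out ...]
+01]
side [297.  61.] 151 mid [ 0.666 -0.723  0.037] top 0.065 rect [ 0.669 -0.714  0.031  0.01   2.567]
side [314.  65.] 132 mid [ 0.599 -0.721  0.038] top 0.067 rect [ 6.0600e-01 -7.1400e-01  5.0000e-03  1.8000e-02  8.4036e+01]
side [224. 120.] 20 mid [ 0.755 -0.284  0.07 ] top 0.079 rect [ 7.5600e-01 -2.7900e-01  6.0000e-03  6.0000e-03  4.3975e+01]
side [264. 145.] 33 mid [ 0.619 -0.275  0.01 ] top 0.019 rect [ 6.2000e-01 -2.7600e-01  9.0000e-03  1.5000e-02  2.1072e+01]
side [332. 148.] 50 mid [ 0.417 -0.338  0.009] top 0.015 rect [ 4.1600e-01 -3.3600e-01  1.9000e-02  2.2000e-02  6.5585e+01]
side [318. 168.] 52 mid [ 0.433 -0.239  0.008] top 0.015 rect [ 0.433 -0.238  0.031  0.012  0.574]
```

View pics/c1_wrist.png

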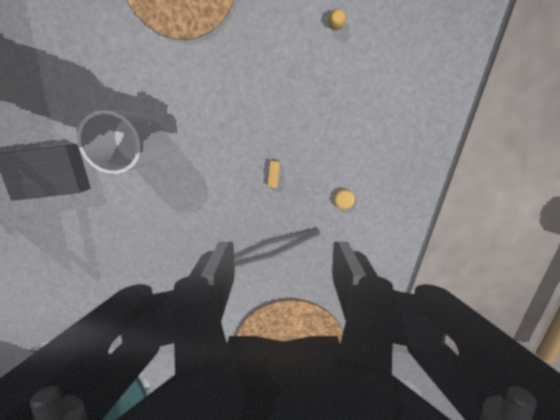

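Wrist view: ingot at (273,173), medal at (344,199) and collet at (337,19). All three cameras agree that there are three castings, and the gold knob at scene (281,370) belongs to the lamp. I'll take the ingot first.

Emit:
play_rows([
  [[0.003, 0.032, -0.1], [0, 0, -0.131]],
  [[0.003, 0.032, -0.22], [0, 0, -0.131]],
  [[0.003, 0.032, -0.34], [0, 0, -0.131]],
  [[0.003, 0.032, -0.44], [0, 0, -0.131]],
  [[0.003, 0.032, -0.53], [0, 0, -0.131]],
  [[0.003, 0.032, -0.588], [0, 0, -0.131]],
  [[0.003, 0.032, -0.588], [0, 0, -0.131]],
  [[0.003, 0.032, -0.588], [0, 0, -0.131]],
])

```text
time: 23.82
tool_pos: [0.4341, -0.242, 0.0053]
tcp_rot: [-1.251, 1.141, -1.143]
wrist_force: [-0.1, 0.2, -0.3]
width: 0.601
```

Emit:
play_rows([
  [[0, 0, 0], [0, 0, 0]],
  [[0, 0, 0], [0, 0, 0]],
  [[0, 0, 0], [0, 0, 0]],
  [[0, 0, 0], [0, 0, 0]],
  [[0, 0, 0], [0, 0, 0]],
  [[0, 0, 0], [0, 0, 0]],
], gripper=1, squeeze=40)

```text
time: 24.58
tool_pos: [0.4343, -0.2421, 0.0058]
tcp_rot: [-1.25, 1.14, -1.144]
wrist_force: [-0.6, 0.9, 6.3]
width: 0.128
```

Emit:
play_rows([
  [[0, 0, 0.1], [0, 0, 0]],
  [[0, 0, 0.2], [0, 0, 0]],
  [[0, 0, 0.3], [0, 0, 0]],
  [[0, 0, 0.35], [0, 0, 0]],
  [[0, 0, 0.35], [0, 0, 0]],
])

```text
time: 25.2
tool_pos: [0.4348, -0.2424, 0.1466]
tcp_rot: [-1.25, 1.138, -1.146]
wrist_force: [0.4, -0.7, -0.3]
width: 0.131
```

```bash
python3 cast.py c2 wrist; python3 - <<'E'
from h import *
for c in ["scene","side"]:
    im,d=cams.read_camera(c);W=cloud(c,d)
    m=(W[...,2]>.064)&(W[...,2]<.075)&(np.hypot(W[...,0]-.442,W[...,1]+.064)<.05)
    P=W[m][:,:2].astype(np.float32);print(c,len(P),cv2.minEnclosingCircle(P),P.mean(0))
E
```

```text
t 25.2 [ 0.4348 -0.2424  0.1466] xang -84.8 q6 0.92 w 0.131 [ 0.4 -0.7 -0.3]
wrist [376. 218.] 465 mid [ 0.419 -0.338  0.008] top 0.01 rect [ 4.1900e-01 -3.3800e-01  2.4000e-02  2.4000e-02  5.1163e+01]
scene 134 ((0.4428750276565552, -0.06797165423631668), 0.033787935972213745) [ 0.44401982 -0.06786868]
side 155 ((0.4415750801563263, -0.06405921280384064), 0.0349167063832283) [ 0.44321728 -0.06284717]
```

View pics/c2_wrist.png

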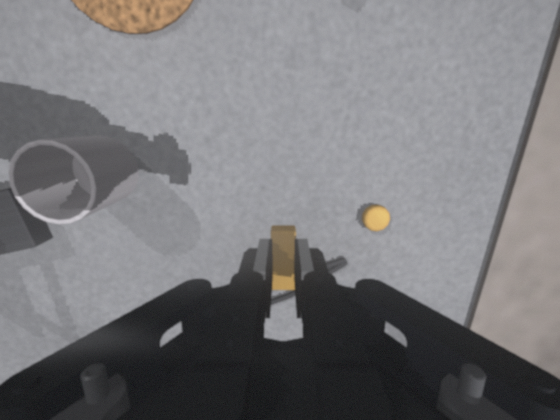

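The ingot is held. I'll carry it over the pot at (0.4425, -0.066).

Emit:
play_rows([
  [[0.005, 0.11, 0], [0, 0, 0]],
  [[0.01, 0.23, 0], [0, 0, 0]],
  [[0.02, 0.35, 0], [0, 0, 0]],
  [[0.02, 0.441, 0], [0, 0, 0]],
  [[0.02, 0.441, -0.08], [0, 0, 0]],
  [[0.02, 0.441, -0.17], [0, 0, 0]],
  [[0.02, 0.441, -0.17], [0, 0, 0]],
  [[0.02, 0.441, -0.17], [0, 0, 0]],
])

```text
time: 26.35
tool_pos: [0.4412, -0.0652, 0.0764]
tcp_rot: [-1.251, 1.143, -1.142]
wrist_force: [-0.2, -0.6, 0.0]
width: 0.133
```

Emit:
play_rows([
  [[0, 0, 0], [0, 0, 0]],
  [[0, 0, 0], [0, 0, 0]],
  [[0, 0, 0], [0, 0, 0]],
  [[0, 0, 0], [0, 0, 0]],
  [[0, 0, 0.2], [0, 0, 0]],
  [[0, 0, 0.3], [0, 0, 0]],
  [[0, 0, 0.3], [0, 0, 0]],
], gripper=0.45)

```text
time: 27.22
tool_pos: [0.4455, -0.0659, 0.2025]
tcp_rot: [-1.244, 1.133, -1.15]
wrist_force: [0.3, 0.6, 0.1]
width: 0.548
```

```bash
python3 cast.py c3 wrist side
```

```text
t 27.225 [ 0.4455 -0.0659  0.2025] xang -84.8 q6 1.28 w 0.548 [0.3 0.6 0.1]
wrist [500.  37.] 337 mid [ 0.619 -0.274  0.009] top 0.016 rect [ 6.1900e-01 -2.7500e-01  1.4000e-02  1.5000e-02  8.2731e+01]
wrist [502. 225.] 338 mid [ 0.419 -0.336  0.007] top 0.01 rect [ 4.1800e-01 -3.3700e-01  2.4000e-02  2.4000e-02  3.6348e+01]
side [263.  54.] 145 mid [ 0.807 -0.727  0.037] top 0.065 rect [ 8.0600e-01 -7.1500e-01  3.4000e-02  8.0000e-03  1.2745e+01]
side [278.  57.] 107 mid [ 0.742 -0.719  0.036] top 0.064 rect [ 7.4600e-01 -7.1400e-01  3.0000e-03  2.0000e-02  6.0007e+01]
side [224. 120.] 19 mid [ 0.755 -0.282  0.07 ] top 0.078 rect [ 7.5600e-01 -2.7700e-01  6.0000e-03  1.1000e-02  6.7684e+01]
side [264. 145.] 33 mid [ 0.619 -0.274  0.01 ] top 0.019 rect [ 6.2100e-01 -2.7500e-01  1.3000e-02  1.3000e-02  2.4679e+01]
side [332. 148.] 50 mid [ 0.417 -0.338  0.008] top 0.015 rect [ 4.1700e-01 -3.3700e-01  1.9000e-02  2.3000e-02  6.0106e+01]
```

View pics/c3_wrist.png

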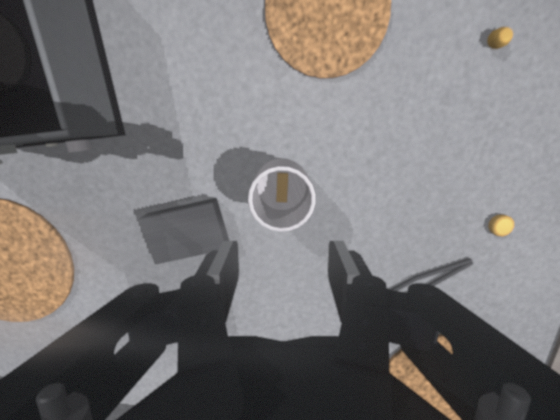

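The ingot is in the pot at (282,187) in the wrist view. Now the medal at (0.4185, -0.338).

Emit:
play_rows([
  [[-0.01, -0.14, 0], [0, 0, 0]],
  [[-0.02, -0.28, 0], [0, 0, 0]],
  [[-0.04, -0.42, 0], [0, 0, 0]],
  [[-0.055, -0.56, 0], [0, 0, 0]],
  [[-0.06, -0.68, -0.08], [0, 0, 0]],
  [[-0.06, -0.68, -0.22], [0, 0, 0]],
  [[-0.06, -0.68, -0.35], [0, 0, 0]],
  [[-0.06, -0.68, -0.44], [0, 0, 0]],
  [[-0.06, -0.68, -0.48], [0, 0, 0]],
  [[-0.06, -0.68, -0.48], [0, 0, 0]],
])

```text
time: 28.58
tool_pos: [0.4159, -0.3357, 0.0025]
tcp_rot: [-1.251, 1.146, -1.138]
wrist_force: [-0.9, -0.2, 0.7]
width: 0.549
```

```bash
python3 cast.py c4 wrist
```

```text
t 28.575 [ 0.4159 -0.3357  0.0025] xang -84.8 q6 0.75 w 0.549 [-0.9 -0.2  0.7]
wrist [271. 255.] 21 mid [ 0.42  -0.329  0.009] top 0.01 rect [ 0.419 -0.329  0.003  0.003  2.018]
wrist [287. 274.] 214 mid [ 0.41  -0.339  0.009] top 0.01 rect [ 4.0900e-01 -3.3800e-01  1.8000e-02  6.0000e-03  8.3721e+01]
```

View pics/c4_wrist.png

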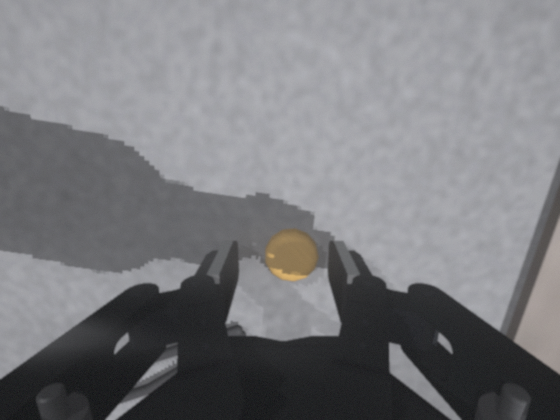

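The medal is between the fingers. I'll nudge 3 mm in x and close.

Emit:
play_rows([
  [[0.006, -0.002, 0.005], [0, 0, 0]],
  [[0.006, -0.002, 0.005], [0, 0, 0]],
  [[0.006, -0.002, 0.005], [0, 0, 0]],
  [[0.006, -0.002, 0.005], [0, 0, 0]],
  [[0.006, -0.002, 0.005], [0, 0, 0]],
  [[0.006, -0.002, 0.005], [0, 0, 0]],
], gripper=1, squeeze=40)

```text
time: 29.38
tool_pos: [0.4224, -0.3397, 0.01]
tcp_rot: [-1.25, 1.137, -1.147]
wrist_force: [0.3, 1.9, 9.1]
width: 0.003
```

Emit:
play_rows([
  [[0, 0, 0.1], [0, 0, 0]],
  [[0, 0, 0.2], [0, 0, 0]],
  [[0, 0, 0.3], [0, 0, 0]],
  [[0, 0, 0.35], [0, 0, 0]],
  [[0, 0, 0.35], [0, 0, 0]],
])

```text
time: 30.0
tool_pos: [0.4218, -0.3396, 0.1503]
tcp_rot: [-1.251, 1.136, -1.149]
wrist_force: [-0.6, -0.1, 0.4]
width: 0.001
```

```bash
python3 cast.py c5 wrist
```

```text
t 30.0 [ 0.4218 -0.3396  0.1503] xang -84.8 q6 0.76 w 0.001 [-0.6 -0.1  0.4]
wrist [284. 196.] 484 mid [ 0.419 -0.341  0.008] top 0.01 rect [ 0.419 -0.341  0.024  0.024  5.74 ]
```

View pics/c5_wrist.png

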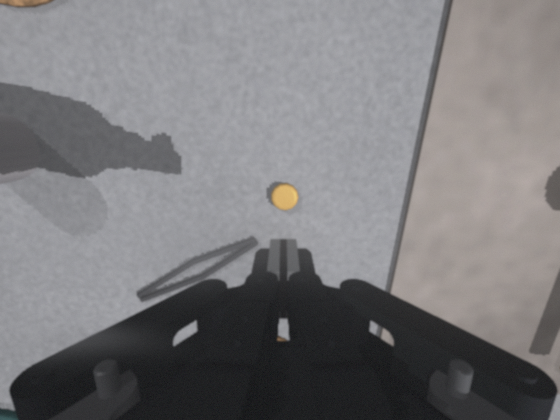

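The fingers slipped over the chamfer because the pads sit higher when part-open. I'll retry about 5 mm lower.

Emit:
play_rows([
  [[-0.007, -0.003, 0], [0, 0, 0]],
  [[-0.007, -0.003, 0], [0, 0, 0]],
  [[-0.007, -0.003, 0], [0, 0, 0]],
  [[-0.007, -0.003, -0.1], [0, 0, 0]],
  [[-0.007, -0.003, -0.2], [0, 0, 0]],
  [[-0.007, -0.003, -0.3], [0, 0, 0]],
  [[-0.007, -0.003, -0.36], [0, 0, 0]],
  [[-0.007, -0.003, -0.374], [0, 0, 0]],
  [[-0.007, -0.003, -0.374], [0, 0, 0]],
  [[-0.007, -0.003, -0.374], [0, 0, 0]],
], gripper=0.5)

```text
time: 31.3
tool_pos: [0.4161, -0.3384, -0.0019]
tcp_rot: [-1.251, 1.145, -1.14]
wrist_force: [-6.8, 5.6, 15.6]
width: 0.499
```

Emit:
play_rows([
  [[0, 0, 0], [0, 0, 0]],
  [[0, 0, 0], [0, 0, 0]],
  [[0, 0, 0], [0, 0, 0]],
  [[0, 0, 0], [0, 0, 0]],
  [[0, 0, 0], [0, 0, 0]],
], gripper=1, squeeze=30)

```text
time: 31.92
tool_pos: [0.4186, -0.3408, -0.0001]
tcp_rot: [-1.251, 1.139, -1.145]
wrist_force: [-4.0, 1.5, 17.8]
width: 0.304
```

Emit:
play_rows([
  [[0, 0, 0.1], [0, 0, 0]],
  [[0, 0, 0.2], [0, 0, 0]],
  [[0, 0, 0.3], [0, 0, 0]],
  [[0, 0, 0.35], [0, 0, 0]],
  [[0, 0, 0.35], [0, 0, 0]],
])

```text
time: 32.55
tool_pos: [0.4182, -0.3402, 0.1388]
tcp_rot: [-1.251, 1.139, -1.146]
wrist_force: [-0.4, 0.3, -0.2]
width: 0.302
```

```bash
python3 cast.py c6 wrist
```

```text
t 32.55 [ 0.4182 -0.3402  0.1388] xang -84.8 q6 0.75 w 0.302 [-0.4  0.3 -0.2]
```

View pics/c6_wrist.png

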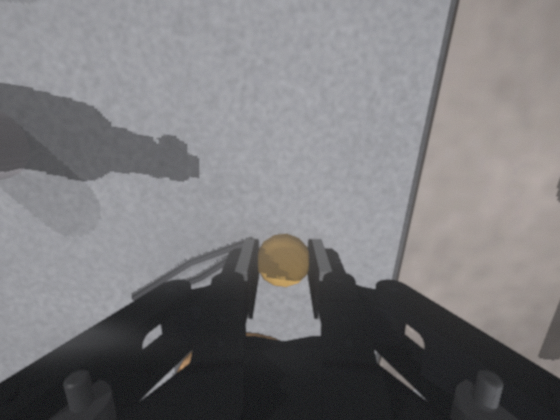

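Emit:
play_rows([
  [[0.01, 0.14, 0], [0, 0, 0]],
  [[0.02, 0.28, 0], [0, 0, 0]],
  [[0.04, 0.42, 0], [0, 0, 0]],
  [[0.05, 0.56, 0], [0, 0, 0]],
  [[0.061, 0.686, 0], [0, 0, 0]],
  [[0.061, 0.686, -0.03], [0, 0, 0]],
  [[0.061, 0.686, -0.09], [0, 0, 0]],
  [[0.061, 0.686, -0.142], [0, 0, 0]],
  [[0.061, 0.686, -0.142], [0, 0, 0]],
  [[0.061, 0.686, -0.142], [0, 0, 0]],
])

```text
time: 33.85
tool_pos: [0.4411, -0.0653, 0.0797]
tcp_rot: [-1.251, 1.144, -1.142]
wrist_force: [-0.0, -0.5, -0.2]
width: 0.302
```

Emit:
play_rows([
  [[0, 0, 0], [0, 0, 0]],
  [[0, 0, 0], [0, 0, 0]],
  [[0, 0, 0], [0, 0, 0]],
  [[0, 0, 0], [0, 0, 0]],
  [[0, 0, 0.15], [0, 0, 0]],
  [[0, 0, 0.3], [0, 0, 0]],
  [[0, 0, 0.3], [0, 0, 0]],
], gripper=0.5)

```text
time: 34.72
tool_pos: [0.4457, -0.0655, 0.2063]
tcp_rot: [-1.244, 1.132, -1.15]
wrist_force: [1.2, -0.6, 0.0]
width: 0.502
```

```bash
python3 cast.py c7 wrist
```

```text
t 34.725 [ 0.4457 -0.0655  0.2063] xang -84.8 q6 1.28 w 0.502 [ 1.2 -0.6  0. ]
wrist [498.  39.] 331 mid [ 0.619 -0.274  0.009] top 0.016 rect [ 6.2000e-01 -2.7500e-01  1.5000e-02  1.4000e-02  5.0482e+01]
wrist [276. 187.] 108 mid [ 0.444 -0.058  0.023] top 0.025 rect [ 4.4400e-01 -5.8000e-02  8.0000e-03  2.0000e-02  8.9324e+01]
```

View pics/c7_wrist.png

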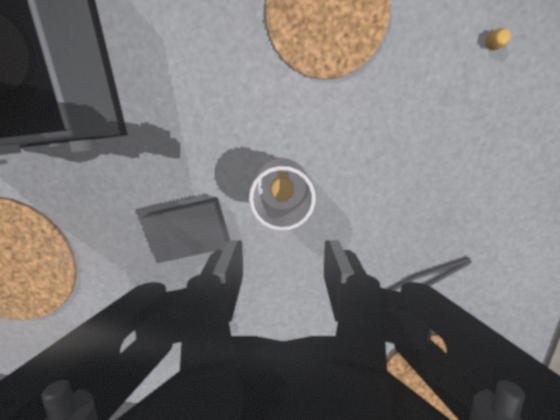

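The medal is in the pot, on top of the ingot. Now the collet at (0.6195, -0.275).

Emit:
play_rows([
  [[0.09, -0.1, 0], [0, 0, 0]],
  [[0.18, -0.21, 0], [0, 0, 0]],
  [[0.27, -0.32, 0], [0, 0, 0]],
  [[0.36, -0.43, 0], [0, 0, 0]],
  [[0.443, -0.523, -0.05], [0, 0, 0]],
  [[0.443, -0.523, -0.18], [0, 0, 0]],
  [[0.443, -0.523, -0.31], [0, 0, 0]],
  [[0.443, -0.523, -0.42], [0, 0, 0]],
  [[0.443, -0.523, -0.492], [0, 0, 0]],
  [[0.443, -0.523, -0.492], [0, 0, 0]],
])

```text
time: 36.02
tool_pos: [0.6169, -0.273, 0.0002]
tcp_rot: [-1.252, 1.146, -1.139]
wrist_force: [-0.3, 0.3, -0.1]
width: 0.503
```

```bash
python3 cast.py c8 wrist
```

```text
t 36.025 [ 6.169e-01 -2.730e-01  2.000e-04] xang -84.8 q6 1.03 w 0.503 [-0.3  0.3 -0.1]
```

View pics/c8_wrist.png

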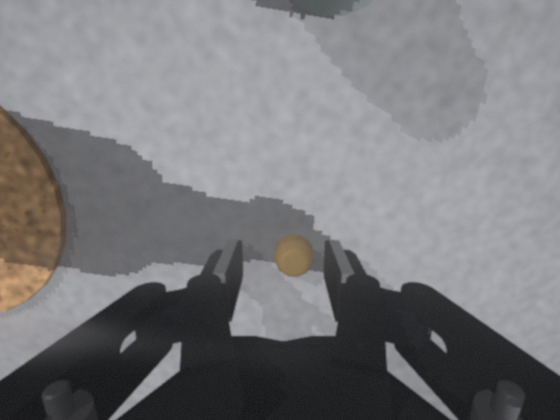

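Emit:
play_rows([
  [[0.002, 0, 0], [0, 0, 0]],
  [[0.002, 0, 0], [0, 0, 0]],
  [[0.002, 0, 0], [0, 0, 0]],
  [[0.002, 0, 0], [0, 0, 0]],
  [[0.002, 0, 0], [0, 0, 0]],
], gripper=1, squeeze=35)

```text
time: 36.7
tool_pos: [0.6194, -0.2739, 0.0034]
tcp_rot: [-1.251, 1.142, -1.142]
wrist_force: [0.7, -0.2, -1.0]
width: 0.21
```

Emit:
play_rows([
  [[0, 0, 0.1], [0, 0, 0]],
  [[0, 0, 0.2], [0, 0, 0]],
  [[0, 0, 0.3], [0, 0, 0]],
  [[0, 0, 0.35], [0, 0, 0]],
  [[0, 0, 0.35], [0, 0, 0]],
])

```text
time: 37.33
tool_pos: [0.6206, -0.2745, 0.1452]
tcp_rot: [-1.249, 1.139, -1.145]
wrist_force: [0.3, -0.7, -1.1]
width: 0.203
```

```bash
python3 cast.py c9 wrist
```

```text
t 37.325 [ 0.6206 -0.2745  0.1452] xang -84.8 q6 1.03 w 0.203 [ 0.3 -0.7 -1.1]
wrist [310.  20.] 340 mid [ 0.754 -0.28   0.071] top 0.074 rect [ 0.755 -0.28   0.011  0.011  4.276]
```

View pics/c9_wrist.png

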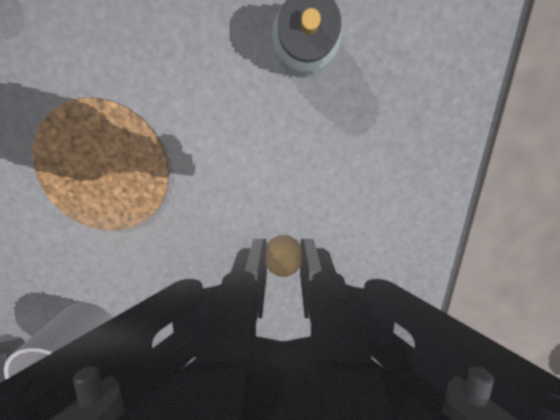

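Emit:
play_rows([
  [[-0.09, 0.1, 0], [0, 0, 0]],
  [[-0.18, 0.21, 0], [0, 0, 0]],
  [[-0.27, 0.32, 0], [0, 0, 0]],
  [[-0.36, 0.43, 0], [0, 0, 0]],
  [[-0.445, 0.521, 0], [0, 0, 0]],
  [[-0.445, 0.521, 0], [0, 0, 0]],
  [[-0.445, 0.521, -0.08], [0, 0, 0]],
  [[-0.445, 0.521, -0.158], [0, 0, 0]],
  [[-0.445, 0.521, -0.158], [0, 0, 0]],
  [[-0.445, 0.521, -0.158], [0, 0, 0]],
])

```text
time: 38.62
tool_pos: [0.4417, -0.0659, 0.0801]
tcp_rot: [-1.251, 1.143, -1.142]
wrist_force: [1.0, 0.0, 0.8]
width: 0.206
```

Emit:
play_rows([
  [[0, 0, 0], [0, 0, 0]],
  [[0, 0, 0], [0, 0, 0]],
  [[0, 0, 0], [0, 0, 0]],
  [[0, 0, 0], [0, 0, 0]],
  [[0, 0, 0.15], [0, 0, 0]],
  [[0, 0, 0.3], [0, 0, 0]],
  [[0, 0, 0.3], [0, 0, 0]],
  [[0, 0, 0.3], [0, 0, 0]],
  [[0, 0, 0.3], [0, 0, 0]],
], gripper=0.5)

```text
time: 39.75
tool_pos: [0.44, -0.0652, 0.1982]
tcp_rot: [-1.253, 1.145, -1.14]
wrist_force: [-0.3, 0.2, 0.8]
width: 0.499
```

```bash
python3 cast.py c10 wrist scene;python3 - <<'E'
from h import *
st=bot.read_state()
im,d=cams.read_camera("wrist");W=cloud("wrist",d,st)
m=(W[...,2]>.062)&(W[...,2]<.078)&(np.hypot(W[...,0]-.442,W[...,1]+.064)<.05)
P=W[m][:,:2].astype(np.float32);print(len(P),cv2.minEnclosingCircle(P))
im,d=cams.read_camera("side");cv2.imwrite("pics/side10.png",im[...,::-1])
E
```

```text
t 39.75 [ 0.44   -0.0652  0.1982] xang -84.8 q6 1.28 w 0.499 [-0.3  0.2  0.8]
wrist [272. 189.] 174 mid [ 0.434 -0.053  0.023] top 0.025 rect [ 4.3400e-01 -5.2000e-02  1.2000e-02  2.2000e-02  5.3198e+01]
scene [511.  91.] 61 mid [ 0.637  1.506 -0.417] top -0.409 rect [0.637 1.491 0.053 0.042 6.607]
scene [388.  94.] 22 mid [0.423 0.629 0.02 ] top 0.023 rect [4.2300e-01 6.2700e-01 1.2000e-02 2.9000e-02 1.5903e+01]
scene [247. 227.] 38 mid [ 0.433 -0.057  0.023] top 0.029 rect [ 4.3400e-01 -6.0000e-02  1.3000e-02  1.3000e-02  2.0621e+01]
scene [281. 370.] 32 mid [ 0.755 -0.281  0.07 ] top 0.077 rect [ 7.5400e-01 -2.8200e-01  1.0000e-02  1.1000e-02  6.7834e+01]
987 ((0.441960871219635, -0.0643284022808075), 0.03304218500852585)
```

View pics/c10_wrist.png

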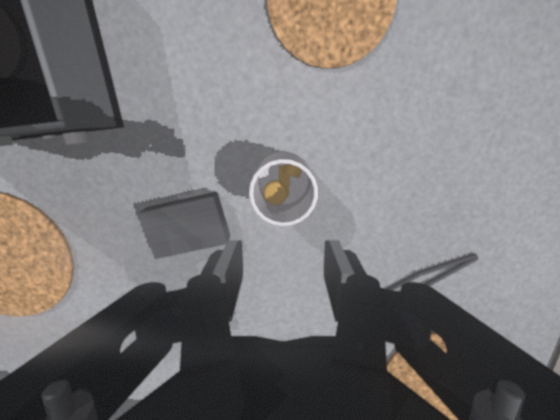

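View pics/side10.png

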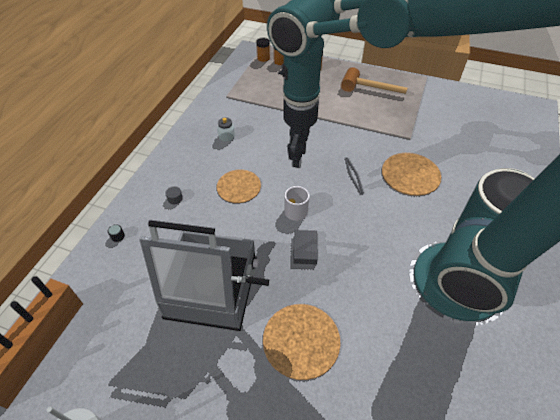

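All three castings are in the pot: wrist view (272,190) and (290,172), plus the ingot underneath. The bench is clear of brass. Before placing the pot in the machine I'll check the wrist's girth from the depth images, because the raised bar stands close to the well.

```bash
python3 - <<'E'
from h import *
st=bot.read_state();t=st["tool_pos"];R=Ro.from_rotvec(st["tcp_rot"]).as_matrix()
A=[]
for c in ["scene","side"]:
    im,d=cams.read_camera(c);W=cloud(c,d).reshape(-1,3);A.append(W[np.isfinite(W[:,0])])
L=(np.vstack(A)-t)@R   # tool coords: x jaws, y down, z
L=L[(np.hypot(L[:,0],L[:,2])<.14)&(L[:,1]<-.0)]
for h in np.arange(0,.5,.02):
    S=L[(-L[:,1]>h)&(-L[:,1]<h+.02)]
    if len(S)>5: print(round(h,2),len(S),"x",np.percentile(S[:,0],[1,99]).round(3),"z",np.percentile(S[:,2],[1,99]).round(3))
k=cams.mark_of("side","stay_knuckle");print([toW("side",a["xyz"]).round(3) for a in k])
E
```

```text
0.0 122 x [-0.037  0.037] z [-0.01   0.012]
0.02 136 x [-0.036  0.037] z [-0.01   0.012]
0.04 207 x [-0.055  0.056] z [-0.012  0.014]
0.06 282 x [-0.061  0.062] z [-0.016  0.018]
0.08 339 x [-0.067  0.069] z [-0.017  0.02 ]
0.1 426 x [-0.068  0.068] z [-0.017  0.02 ]
0.12 281 x [-0.04  0.04] z [-0.035  0.038]
0.14 494 x [-0.039  0.039] z [-0.036  0.038]
0.16 692 x [-0.039  0.039] z [-0.036  0.038]
0.18 399 x [-0.039  0.04 ] z [-0.036  0.038]
0.2 615 x [-0.039  0.039] z [-0.036  0.038]
0.22 587 x [-0.038  0.038] z [-0.035  0.037]
0.24 695 x [-0.037  0.038] z [-0.034  0.04 ]
0.26 716 x [-0.038  0.038] z [-0.035  0.037]
0.28 546 x [-0.038  0.038] z [-0.035  0.037]
0.3 729 x [-0.062  0.063] z [-0.037  0.041]
0.32 767 x [-0.068  0.07 ] z [-0.032  0.055]
0.34 1513 x [-0.07   0.071] z [-0.056  0.057]
0.36 3170 x [-0.077  0.068] z [-0.082  0.053]
0.38 3310 x [-0.093  0.06 ] z [-0.121  0.039]
0.4 300 x [-0.094  0.025] z [-0.137 -0.086]
0.42 76 x [-0.093  0.02 ] z [-0.138 -0.101]
[array([0.417, 0.24 , 0.133])]
```

The wrist's radius is 39 mm up to 0.30 m above the TCP. With the pot about 15 mm off centre, away from the lid, the bar clears by about 20 mm. Now I'll take the pot.

Emit:
play_rows([
  [[0.005, 0.002, 0], [0, 0, 0.134]],
  [[0.005, 0.002, 0], [0, 0, 0.134]],
  [[0.005, 0.002, -0.05], [0, 0, 0.134]],
  [[0.005, 0.002, -0.15], [0, 0, 0.134]],
  [[0.005, 0.002, -0.25], [0, 0, 0.134]],
  [[0.005, 0.002, -0.35], [0, 0, 0.134]],
  [[0.005, 0.002, -0.425], [0, 0, 0.134]],
  [[0.005, 0.002, -0.425], [0, 0, 0.134]],
  [[0.005, 0.002, -0.425], [0, 0, 0.134]],
], gripper=0)

```text
time: 41.22
tool_pos: [0.4443, -0.0649, 0.0311]
tcp_rot: [-1.294, 1.063, -1.065]
wrist_force: [-0.6, -0.1, 0.2]
width: 1.002
```

Emit:
play_rows([
  [[0, 0, 0], [0, 0, 0]],
  [[0, 0, 0], [0, 0, 0]],
  [[0, 0, 0], [0, 0, 0]],
  [[0, 0, 0], [0, 0, 0]],
  [[0, 0, 0], [0, 0, 0]],
], gripper=1, squeeze=50)

```text
time: 41.85
tool_pos: [0.4453, -0.065, 0.0322]
tcp_rot: [-1.293, 1.061, -1.067]
wrist_force: [-1.1, 0.2, 4.7]
width: 0.75
```

Emit:
play_rows([
  [[0, 0, 0.05], [0, 0, 0]],
  [[0, 0, 0.12], [0, 0, 0]],
  [[0, 0, 0.2], [0, 0, 0]],
  [[0, 0, 0.28], [0, 0, 0]],
  [[0, 0, 0.36], [0, 0, 0]],
  [[0, 0, 0.36], [0, 0, 0]],
  [[0, 0, 0.36], [0, 0, 0]],
])

```text
time: 42.72
tool_pos: [0.4427, -0.0646, 0.1734]
tcp_rot: [-1.296, 1.064, -1.063]
wrist_force: [0.6, 0.8, -3.0]
width: 0.749
```

```bash
python3 - <<'E'
from h import *
st=bot.read_state();print(st["tool_pos"],st["wrist_force"].round(1),st["width"])
im,d=cams.read_camera("side");cv2.imwrite("pics/side11.png",im[...,::-1]);W=cloud("side",d)
im,d=cams.read_camera("wrist");cv2.imwrite("pics/w11.png",im[...,::-1])
for a in cams.mark_of("side","pot")[:2]: print(toW("side",a["xyz"]).round(3),a["conf"])
im,d=cams.read_camera("scene")
for a in cams.mark_of("scene","pot")[:2]: print(toW("scene",a["xyz"]).round(3),a["conf"])
E
```

```text
[ 0.44271753 -0.06458555  0.17335999] [ 0.6  0.8 -3. ] 0.7492347419819457
[ 0.441 -0.063  0.143] 0.86
[ 0.443 -0.063  0.14 ] 0.96
```

View pics/w11.png

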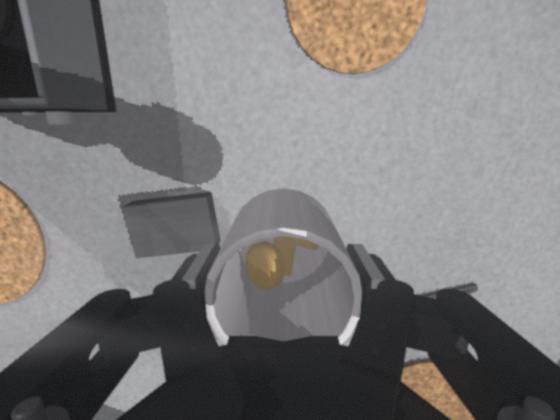

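View pics/side11.png

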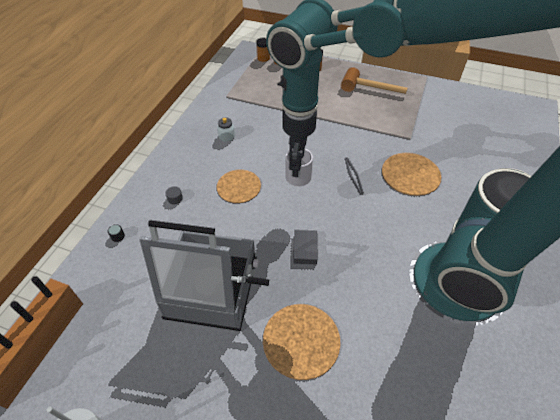

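The pot hangs upright with the castings inside. I'll check the plate centre, then move over the well.

```bash
python3 - <<'E'
from h import *
for c in ["side","scene"]:
    im,d=cams.read_camera(c);W=cloud(c,d)
    for n in ["plate_top","polisher"]:
        print(c,n,[(toW(c,a["xyz"]).round(3),round(a["conf"],2)) for a in cams.mark_of(c,n)[:3]])
    m=(abs(W[...,2]-.036)<.005)&(np.hypot(W[...,0]-.554,W[...,1]-.23)<.06)
    P=W[m];print(len(P), P.min(0),P.max(0),P.mean(0)) if len(P) else None
E
```

```text
side plate_top []
side polisher [(array([0.553, 0.229, 0.001]), 0.56)]
scene plate_top [(array([0.56 , 0.233, 0.036]), 0.86)]
scene polisher [(array([ 0.557,  0.228, -0.   ]), 0.81)]
478 [0.51683054 0.19038738 0.03103534] [0.59416666 0.26721452 0.04063815] [0.55716021 0.22752311 0.03540405]
```

Emit:
play_rows([
  [[0.03, 0.1, 0.05], [0, 0, 0]],
  [[0.08, 0.22, 0.05], [0, 0, 0]],
  [[0.13, 0.34, 0.05], [0, 0, 0]],
  [[0.18, 0.46, 0.05], [0, 0, 0]],
  [[0.24, 0.58, 0.05], [0, 0, 0]],
  [[0.286, 0.7, 0.05], [0, 0, 0]],
  [[0.286, 0.7, 0.05], [0, 0, 0]],
  [[0.286, 0.7, 0.05], [0, 0, 0]],
])

```text
time: 44.28
tool_pos: [0.5574, 0.215, 0.1935]
tcp_rot: [-1.297, 1.064, -1.063]
wrist_force: [-0.5, -0.1, -1.4]
width: 0.747
```

```bash
python3 - <<'E'
from h import *
st=bot.read_state();print(st["tool_pos"],st["wrist_force"].round(1),st["width"])
for c in ["side","wrist"]:
    im,d=cams.read_camera(c);cv2.imwrite(f"pics/{c}12.png",im[...,::-1])
E
```

```text
[0.55735397 0.21504951 0.19352671] [-0.5 -0.1 -1.4] 0.7472291102516166
```

View pics/wrist12.png

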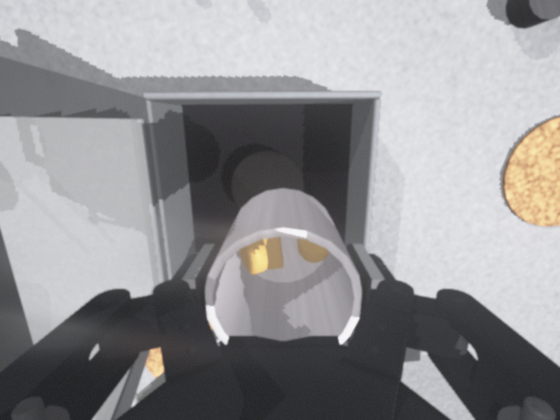

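View pics/side12.png

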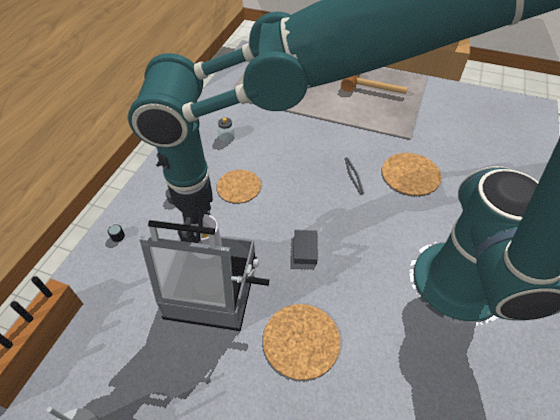

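Emit:
play_rows([
  [[0, 0, -0.05], [0, 0, 0]],
  [[0, 0, -0.1], [0, 0, 0]],
  [[0, 0, -0.15], [0, 0, 0]],
  [[0, 0, -0.2], [0, 0, 0]],
  [[0, 0, -0.25], [0, 0, 0]],
  [[0, 0, -0.275], [0, 0, 0]],
  [[0, 0, -0.275], [0, 0, 0]],
  [[0, 0, -0.275], [0, 0, 0]],
])

```text
time: 45.38
tool_pos: [0.5585, 0.2156, 0.0849]
tcp_rot: [-1.294, 1.063, -1.064]
wrist_force: [-0.0, 0.5, -1.4]
width: 0.748
```

Emit:
play_rows([
  [[0, 0, -0.015], [0, 0, 0]],
  [[0, 0, -0.03], [0, 0, 0]],
  [[0, 0, -0.045], [0, 0, 0]],
  [[0, 0, -0.06], [0, 0, 0]],
  [[0, 0, -0.06], [0, 0, 0]],
])

```text
time: 46.0
tool_pos: [0.5579, 0.2153, 0.0607]
tcp_rot: [-1.296, 1.064, -1.064]
wrist_force: [-3.3, -1.0, 6.6]
width: 0.747
```

Emit:
play_rows([
  [[0, 0, -0.005], [0, 0, 0]],
  [[0, 0, -0.01], [0, 0, 0]],
  [[0, 0, -0.015], [0, 0, 0]],
  [[0, 0, -0.02], [0, 0, 0]],
  [[0, 0, -0.02], [0, 0, 0]],
])

```text
time: 46.62
tool_pos: [0.5585, 0.2155, 0.058]
tcp_rot: [-1.295, 1.063, -1.064]
wrist_force: [-14.0, -5.3, 33.8]
width: 0.747
```

The force is 34 N, well beyond the 12 N needed, so the plate is on its stop. I'll hold for 2.5 s.

Emit:
play_rows([
  [[0, 0, 0], [0, 0, 0]],
  [[0, 0, 0], [0, 0, 0]],
  [[0, 0, 0], [0, 0, 0]],
  [[0, 0, 0], [0, 0, 0]],
  [[0, 0, 0], [0, 0, 0]],
  [[0, 0, 0], [0, 0, 0]],
  [[0, 0, 0], [0, 0, 0]],
  [[0, 0, 0], [0, 0, 0]],
  [[0, 0, 0], [0, 0, 0]],
  [[0, 0, 0], [0, 0, 0]],
])

```text
time: 47.88
tool_pos: [0.5584, 0.2155, 0.058]
tcp_rot: [-1.295, 1.063, -1.064]
wrist_force: [-14.3, -6.2, 34.1]
width: 0.746
```

Emit:
play_rows([
  [[0, 0, 0], [0, 0, 0]],
  [[0, 0, 0], [0, 0, 0]],
  [[0, 0, 0], [0, 0, 0]],
  [[0, 0, 0], [0, 0, 0]],
  [[0, 0, 0], [0, 0, 0]],
  [[0, 0, 0], [0, 0, 0]],
  [[0, 0, 0], [0, 0, 0]],
  [[0, 0, 0], [0, 0, 0]],
  [[0, 0, 0], [0, 0, 0]],
  [[0, 0, 0], [0, 0, 0]],
])

```text
time: 49.12
tool_pos: [0.5584, 0.2155, 0.058]
tcp_rot: [-1.295, 1.063, -1.064]
wrist_force: [-14.4, -5.2, 33.0]
width: 0.748
```

```bash
python3 - <<'E'
from h import *
st=bot.read_state();print(st["tool_pos"],st["wrist_force"].round(1),st["width"])
for c in ["side","scene","wrist"]:
    im,d=cams.read_camera(c);cv2.imwrite(f"pics/{c}13.png",im[...,::-1])
    print(c,[(toW(c,a["xyz"],st).round(3),round(a["conf"],2)) for a in cams.mark_of(c,"pot")[:2]])
E
```

```text
[0.55844594 0.21545421 0.05800066] [-14.4  -5.2  33. ] 0.7482003280582168
side []
scene [(array([0.559, 0.213, 0.024]), 0.93), (array([ 0.756, -0.281, -0.002]), 0.19)]
wrist [(array([0.556, 0.215, 0.03 ]), 0.67)]
```

View pics/wrist13.png

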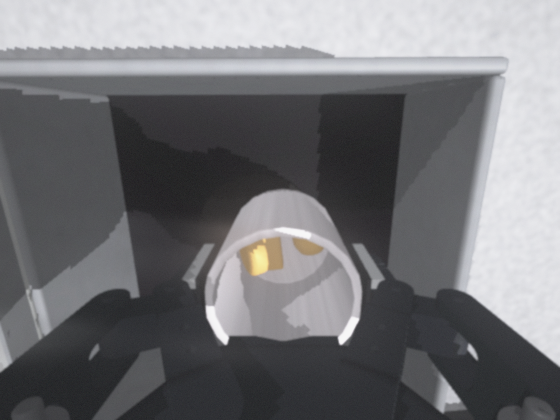

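View pics/scene13.png

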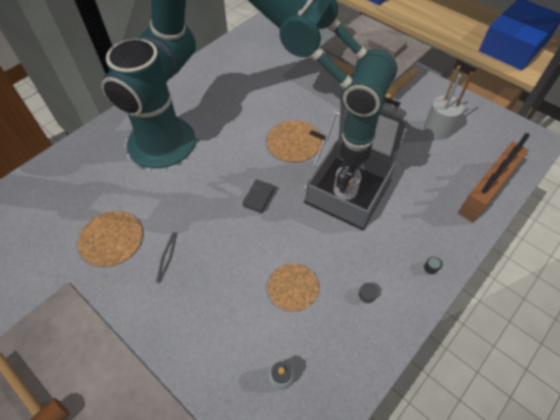

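```bash
python3 - <<'E'
from h import *
st=bot.read_state();k=None
im,d=cams.read_camera("wrist");W=cloud("wrist",d,st)
# rim pixels in wrist picture near the top of the rim (front)
for (u,v) in [(280,232),(295,233),(265,234),(250,238),(315,240)]:
    print((u,v),W[v-2:v+3,u,:].round(4).tolist())
im,d=cams.read_camera("scene");W=cloud("scene",d)
# case rim z for bias reference and pot rim
m=(np.hypot(W[...,0]-.5585,W[...,1]-.2155)<.036)&(W[...,2]>.08)&(W[...,2]<.11)
P=W[m];print("pot rim scene",len(P),np.percentile(P[:,2],[5,50,90,97]).round(4))
o=np.array([.555,.2295]);ya=.196;ex=np.array([np.cos(ya),np.sin(ya)]);ey=np.array([-ex[1],ex[0]])
L=np.stack([(W[...,:2]-o)@ex,(W[...,:2]-o)@ey],-1)
m=(L[...,1]<-.085)&(L[...,1]>-.1)&(abs(L[...,0])<.08)&(W[...,2]>.08)
print("case front rim scene",m.sum(),np.percentile(W[m][:,2],[5,50,90,97]).round(4))
m=(W[...,2]>.015)&(W[...,2]<.05)&(abs(L[...,0])<.05)&(abs(L[...,1])<.05);print("plate?",m.sum(),np.percentile(W[m][:,2],[5,50,95]).round(4) if m.sum() else '')
E
```

```text
(280, 232) [[0.587, 0.2224, 0.0941], [0.5867, 0.2224, 0.0943], [0.5863, 0.2223, 0.0943], [0.5858, 0.2222, 0.0941], [0.5859, 0.2222, 0.0953]]
(295, 233) [[0.5878, 0.2168, 0.0943], [0.5873, 0.2166, 0.094], [0.5871, 0.2166, 0.0944], [0.5867, 0.2165, 0.0945], [0.5861, 0.2164, 0.094]]
(265, 234) [[0.5854, 0.2279, 0.095], [0.5846, 0.2278, 0.094], [0.5843, 0.2278, 0.0941], [0.584, 0.2277, 0.0943], [0.5835, 0.2276, 0.0941]]
(250, 238) [[0.5822, 0.2333, 0.0937], [0.5818, 0.2332, 0.0937], [0.5817, 0.2331, 0.0946], [0.5812, 0.2331, 0.0943], [0.5808, 0.233, 0.0943]]
(315, 240) [[0.5861, 0.2084, 0.0931], [0.5866, 0.2088, 0.0956], [0.5853, 0.2082, 0.0931], [0.5855, 0.2084, 0.0948], [0.5849, 0.2082, 0.0942]]
pot rim scene 111 [0.082  0.0924 0.097  0.0992]
case front rim scene 264 [0.0812 0.0886 0.404  0.4658]
plate? 239 [0.0153 0.0272 0.0483]
```

The pot rim is at 0.094 m, so its base is at about 0.025 m. That confirms the plate is fully down. I'll lift out and carry the pot to the 125 mm mat at (0.6295, -0.0955).

Emit:
play_rows([
  [[0, 0, 0.02], [0, 0, 0]],
  [[0, 0, 0.06], [0, 0, 0]],
  [[0, 0, 0.12], [0, 0, 0]],
  [[0, 0, 0.18], [0, 0, 0]],
  [[0, 0, 0.24], [0, 0, 0]],
  [[0, 0, 0.3], [0, 0, 0]],
  [[0, 0, 0.36], [0, 0, 0]],
  [[0, 0, 0.36], [0, 0, 0]],
  [[0, 0, 0.36], [0, 0, 0]],
])

```text
time: 50.65
tool_pos: [0.5571, 0.2151, 0.1948]
tcp_rot: [-1.297, 1.065, -1.063]
wrist_force: [-0.0, -0.7, -1.6]
width: 0.751
```

Emit:
play_rows([
  [[0.02, -0.08, 0], [0, 0, 0]],
  [[0.04, -0.2, 0], [0, 0, 0]],
  [[0.07, -0.32, 0], [0, 0, 0]],
  [[0.1, -0.44, 0], [0, 0, 0]],
  [[0.13, -0.56, 0], [0, 0, 0]],
  [[0.155, -0.67, 0], [0, 0, 0]],
  [[0.181, -0.775, 0], [0, 0, 0]],
  [[0.181, -0.775, 0], [0, 0, 0]],
  [[0.181, -0.775, 0], [0, 0, 0]],
])

```text
time: 51.78
tool_pos: [0.6291, -0.0944, 0.1942]
tcp_rot: [-1.296, 1.067, -1.062]
wrist_force: [0.4, -0.6, -2.4]
width: 0.746
```

Emit:
play_rows([
  [[0, 0, -0.06], [0, 0, 0]],
  [[0, 0, -0.13], [0, 0, 0]],
  [[0, 0, -0.2], [0, 0, 0]],
  [[0, 0, -0.27], [0, 0, 0]],
  [[0, 0, -0.32], [0, 0, 0]],
  [[0, 0, -0.35], [0, 0, 0]],
  [[0, 0, -0.365], [0, 0, 0]],
  [[0, 0, -0.375], [0, 0, 0]],
  [[0, 0, -0.375], [0, 0, 0]],
])

```text
time: 52.9
tool_pos: [0.6306, -0.0949, 0.0466]
tcp_rot: [-1.295, 1.063, -1.064]
wrist_force: [-1.0, 0.1, -1.3]
width: 0.748
```

```bash
python3 - <<'E'
from h import *
st=bot.read_state();print(st["tool_pos"],st["wrist_force"].round(1),st["width"])
for c in ["side","scene"]:
    im,d=cams.read_camera(c);cv2.imwrite(f"pics/{c}14.png",im[...,::-1])
    for n in ["pot","mat"]: print(c,n,[(toW(c,a["xyz"],st).round(3),round(a["conf"],2)) for a in cams.mark_of(c,n)[:3]])
E
```

```text
[ 0.63061695 -0.09489676  0.046584  ] [-1.   0.1 -1.3] 0.7477233314103633
side pot [(array([ 0.629, -0.094,  0.015]), 0.64)]
side mat [(array([ 0.628, -0.097, -0.   ]), 0.71), (array([ 0.173, -0.311,  0.003]), 0.68), (array([0.307, 0.282, 0.002]), 0.65)]
scene pot [(array([ 0.63 , -0.095,  0.018]), 0.53)]
scene mat [(array([ 0.628, -0.1  , -0.004]), 0.67), (array([ 0.311,  0.276, -0.001]), 0.64), (array([ 0.168, -0.319,  0.   ]), 0.57)]
```

View pics/side14.png

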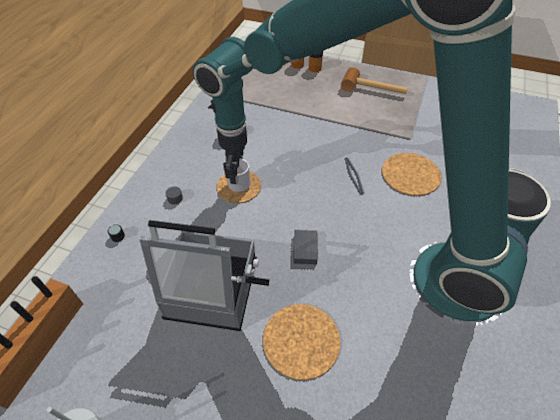

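The pot is centred about 10 mm above the mat. I'll lower it slowly until it touches.

Emit:
play_rows([
  [[0, 0, -0.008], [0, 0, 0]],
  [[0, 0, -0.014], [0, 0, 0]],
  [[0, 0, -0.02], [0, 0, 0]],
  [[0, 0, -0.025], [0, 0, 0]],
  [[0, 0, -0.025], [0, 0, 0]],
])

```text
time: 53.82
tool_pos: [0.6301, -0.0947, 0.0374]
tcp_rot: [-1.296, 1.064, -1.063]
wrist_force: [-3.7, 1.0, 6.5]
width: 0.748
```

Contact shows at 6.5 N. I'll open and rise.

Emit:
play_rows([
  [[0, 0, 0], [0, 0, 0]],
  [[0, 0, 0], [0, 0, 0]],
  [[0, 0, 0], [0, 0, 0]],
  [[0, 0, 0], [0, 0, 0]],
], gripper=0)

```text
time: 54.32
tool_pos: [0.6302, -0.0947, 0.036]
tcp_rot: [-1.295, 1.064, -1.064]
wrist_force: [0.2, 0.1, 0.6]
width: 1.001
```

Emit:
play_rows([
  [[0, 0, 0.03], [0, 0, 0]],
  [[0, 0, 0.1], [0, 0, 0]],
  [[0, 0, 0.2], [0, 0, 0]],
  [[0, 0, 0.3], [0, 0, 0]],
  [[0, 0, 0.4], [0, 0, 0]],
  [[0, 0, 0.4], [0, 0, 0]],
  [[0, 0, 0.4], [0, 0, 0]],
])

```text
time: 55.2
tool_pos: [0.6301, -0.0947, 0.1965]
tcp_rot: [-1.295, 1.063, -1.064]
wrist_force: [0.4, -0.8, 0.4]
width: 0.997
```

```bash
sed 's/w4/w15/' stay.py > s2.py; python3 s2.py; python3 cast.py c15 scene side | grep -v 0.7; python3 - <<'E'
from h import *
for c in ["side","scene"]:
    im,d=cams.read_camera(c)
    for n in ["pot","lamp","charcoal","tweezers","tin"]: print(c,n,[(toW(c,a["xyz"]).round(3),round(a["conf"],2)) for a in cams.mark_of(c,n)[:2]])
E
```

```text
[ 0.63005989 -0.09468297  0.19648741] [ 0.4 -0.8  0.4] 0.9966891495505642 55.2
scene lid_handle [0.546 0.284 0.319] own 0.003 0.054 0.62
scene lid_handle [ 0.323 -0.259 -0.001] own -0.322 -0.435 0.52
side lid_handle [0.546 0.282 0.317] own 0.002 0.052 0.76
scene [512.  92.] 47 mid [ 0.641  1.504 -0.416] top -0.409 rect [0.638 1.499 0.046 0.038 9.993]
side pot [(array([ 0.626, -0.093,  0.01 ]), 0.6)]
side lamp [(array([ 0.755, -0.276,  0.001]), 0.6)]
side charcoal [(array([0.378, 0.045, 0.005]), 0.75), (array([ 0.754, -0.276, -0.003]), 0.35)]
side tweezers [(array([ 0.33 , -0.257, -0.003]), 0.48)]
side tin [(array([ 0.781,  0.008, -0.004]), 0.72)]
scene pot [(array([ 0.628, -0.094,  0.005]), 0.68)]
scene lamp [(array([ 0.755, -0.281, -0.003]), 0.66)]
scene charcoal [(array([ 0.378,  0.042, -0.004]), 0.69)]
scene tweezers [(array([ 0.324, -0.258,  0.   ]), 0.57)]
scene tin [(array([ 0.776,  0.011, -0.002]), 0.54)]
```

View pics/w15.png

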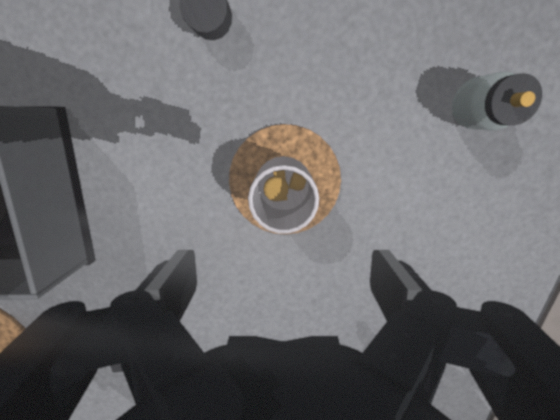

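View pics/c15_side.png

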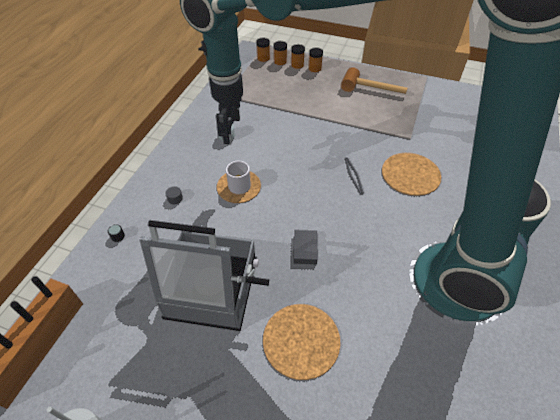

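```bash
python3 - <<'E'
from h import *
o=np.array([.554,.2305]);ya=.196;ex=np.array([np.cos(ya),np.sin(ya)]);ey=np.array([-ex[1],ex[0]])
for c in ["side","scene"]:
    im,d=cams.read_camera(c);W=cloud(c,d)
    L=np.stack([(W[...,:2]-o)@ex,(W[...,:2]-o)@ey,W[...,2]],-1)
    m=(L[...,0]<-.118)&(L[...,0]>-.155)&(abs(L[...,1])<.08)&(L[...,2]>.1)&(L[...,2]<.18)
    print(c,m.sum(),L[m].mean(0).round(3))
print(bot.finish_job())
E
```

```text
side 99 [-0.133  0.039  0.141]
scene 0 [nan nan nan]
the job is handed in; nothing more can be done
None<stdin>:7: RuntimeWarning: Mean of empty slice.
  ret = um.true_divide(
```

I handed the job in at about 56 s; it reports no verdict, so what follows rests on my own checks.

**What I did:**
- I swung the lid up by its bar to about 1.38 rad and pinched the stay's knuckle over past straight onto its stop.
- I put the three castings on the bench (ingot, medal, collet) into the pot.
- I pressed the held pot onto the sprung plate at about 34 N for 2.5 s. The pot rim read 0.094 m, which matches the plate fully down.
- I stood the pot on the 130 mm mat.

**Last checks:**
- **Pot:** it stands upright at about (0.628, -0.094), 2–6 mm from the mat centre by the various estimates. Two castings show inside it in the last picture, with the ingot underneath, and no brass is left on the bench.
- **Lid and stay:** the bar was unchanged, so the lid is still at about 1.38 rad. The side camera's depth put the stub where it was when locked; the scene camera gave no reading for it.
- **Other things:** lamp, charcoal, tweezers and tin are within about 5 mm of where they started.

**What went wrong on the way:**
- My first reach for the bar brought an open finger down on the lid edge, with about 75 N at the wrist. That is under the 120 N limit, and I redid it with the fingers part-closed.
- The first medal grasp slipped over its chamfer; gripping lower worked.

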